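# Take the seal ring out of a clamshell test cell

### The arm

A 6-joint arm with a two-finger parallel gripper is mounted at the origin on the work surface. World frame = base frame: x ahead of the robot, y to its left, z up, the work surface at z = 0. Lengths are in m, angles in rad, forces in N, time in s.
With the tool pointing down it reaches from about 0.275 to 0.775 m from the base axis. Payload 14.6 kg.
Tool frame: the origin (TCP) lies at the very end of the fingers, on their centre line; the grasp point (between the pads) lies 19 mm behind it (arm.grasp_offset is the distance from the TCP to the grasp point, in m); z points along the fingers, y is the direction in which the jaws open and shut (so a half turn about z gives the same grasp; the last joint's range is limited). The gripper opens to 85 mm and grips with 20 to 120 N. Pads are 22 mm wide; open, the fingers measure 114 mm over their backs; the gripper's body (76 mm by 85 mm) begins 54 mm behind the grasp point. The pads swing forward as they close: fully open they stand 13 mm farther back than shut.
Start: joints at [1.093, 0.263, -0.048, 1.259, 0, 1.415], TCP at [0.167, 0.498, 0.231] pointing down, gripper open.
Joint ranges: [-2.65, 2.65], [-0.89, 1.7], [-1.18, 1.37], [-2.13, 2.11], [-1.35, 1.29], [-3.14, 3.14]. Speed limits (rad/s): [1.89, 1.89, 2.57, 2.79, 3.14, 3.14].

### API

Orientations are given as a rotation vector (axis times angle).
In Python, from plant import telemetry, grab_frame, camera_model, ticket, arm gives the robot as it stands.
- The arm moves only by the tool drive_tool, never from a script. Its argument "deltas" is a list of rows, each an object with "delta_pos": the shift along the tool's x, y, z in m, a list of three; "delta_rot": the turn, a rotation vector about the tool's x, y, z in rad, a list of three; "fingers": the finger opening in m, from 0 to 0.0854. In form: [{"delta_pos": [x, y, z], "delta_rot": [wx, wy, wz], "fingers": fingers}, ...]. A call has 1 to 20 rows; each row shifts and turns the pose as measured when the row begins, along the tool's axes as they then stand; what a row does not reach is not made up. A row lasts 1/8 s, in which the tool goes at most 62.5 mm and 10.7 degrees, less where a joint would pass 70% of its speed; a pose out of reach is approached as far as the arm can. A call is refused whole if a number of a shift passes 0.0625 or a number of a turn 0.188, either way. A call with a gripper value outside its range is refused whole. The fingers move at their own pace and stop on an object; "grip_force" is the grip in N (left out, the last holds). Time passes only in rows, so rows that do not move let the fingers close. It gives the time, the measured TCP pose, the force and the opening at its end, in the units of the state.
- telemetry.get_obs(): the state, without advancing time (a new reading comes with each control period).
- grab_frame(name): name is "side" or "top" or "wrist"; returns (picture, depth): 400x640x3 uint8, red, green, blue; 400x640 float32, m along the optical axis (not along the pixel's ray), 0 where there is no reading.
- camera_model(name): a dict with "vertical_fov" (degrees; the focal length in pixels is half the picture's height over the tangent of half this angle, whatever the lens; pixels are square), "cx", "cy" (the principal point, pixels), "rvec" (rotation vector, rad) and "tvec" (3), from world to camera coordinates, as OpenCV has them; the wrist camera has in their place "tool_from_camera" (4x4, takes a point from camera to tool coordinates, whose origin is the TCP and whose axes are the flange's). Camera axes: x right, y down, z forward; pixel columns grow to the right and rows downward; lengths in m; the calibration is good to about 2 mm. A picture is of the moment at which its call begins: read the wrist's pose just before it. camera_model takes no time and is no camera call.
- ticket.hand_in(): hands the job in, once; it reports no verdict.
The state is a dict: "clock": time; "joint_positions": joint angles; "joint_velocities": joint speeds; "joint_efforts": joint torques, N m; "tool_pos": TCP position; "tool_rot": TCP orientation; "ft_force": force on the tool from outside, world axes, zero at the start; "wrist_torque": the same for the moment, N m; "finger_gap": opening from 0.0 (shut) to 1.0 (fully open).
Only numpy, scipy, OpenCV 4.12 (cv2) and the standard library are available. Lean on these libraries where they do the work, as an engineer would, in place of code of your own. Each camera call takes 0.05 s, during which the arm holds its last target.

### The job

Raise the hold-down lever of the clamshell test cell until it stands up clear of the lid, then swing the lid open past vertical so that it stays open by itself. Lift the black seal ring out of the cell and set it down gently, lying flat, in the white dish; do not drop it, leave the lever up and the lid open, and leave the other things on the bench as they are.

Things in the scene. Friction and masses are not known exactly. Their poses are not given: they have to be found in the camera images.
- cell: Fixed aluminium clamshell test cell, bolted to the bench, on the right or on the left of the robot's middle (the dish is on the other side). Origin: on the bench under the centre of the ring; x points from the robot's side to the hinge side, y to the lever's side, z up. Its block reaches from -55 to 65 in x and -60 to 60 in y, its top face at z = 40; a 6 thick foot plate reaches x -75 to 75, y -70 to 140. The lever's pivot post stands at x -45 to 5, y 78 to 122, up to z = 98.
- lever (a joint): Hold-down lever, rad: 0 = down with its foot on the lid (starts 0 to 0.15), grows as its handle end is raised, stop at 1.8 (leaning outward, away from the lid). A stiff pivot (about 0.3 N m, 3 N at the handle): it stays where it is left. It turns about the cell's -x axis through point lever_pivot. While down it lies in the lid's way. Raised, it stands up to 195 above the bench.
- lever_pivot (a point): Point on the lever's pivot axis, at (-20, 100, 85) in the cell's frame. The axis lies along the cell's x.
- lever_grip (a point): Point on the lever's cross handle, a round black bar 12 dia sticking out 51 from the arm's free end towards the robot, along the cell's -x; the point is on its centre line, 32 from the arm (10 dia), 101 from the pivot axis. At lever 0: (-52, 0, 99) in the cell's frame, 36 above the lid. Pinch it from above along the cell's y; being round it turns in the fingers as the lever swings.
- lid (a joint): Lid, rad: 0 = shut, grows as it opens, 1.57 = vertical, stop at 2.0. It turns about the cell's y axis through point lid_hinge, the robot-side edge going up and over, away from the robot. The hinge is loose: let go below about 1.4 it falls shut, beyond that it falls back onto its stop and stays there. The lid weighs about 0.35 kg.
- lid_hinge (a point): Point on the hinge line, at (60, 0, 40) in the cell's frame. The line lies along the cell's y.
- lid_bar (a point): Centre of the lid's steel handle bar: 10 dia, along the cell's y, 80 clear between the two rods that carry it, 47 in front of the lid's and the block's robot-side edge. With the lid shut it is at (-102, 0, 51) in the cell's frame (162 before and 11 above the hinge line). It can be pinched from above along the cell's x, and being round it turns between the fingers as the lid swings. The lid itself is 110 x 110 and 23 thick, hollow below, lying on the block's top face.
- ring: Black rigid seal ring, 52 outer dia, 30 inner dia, 16 tall, about 45 g; origin at the centre of its underside, z up along its axis. It lies loose in a round recess 56 dia and 6 deep, so its upper 10 stand above the block's top face. The lid hides it while shut.
- ring_seat (a point): Centre of the recess's floor, at (0, 0, 34) in the cell's frame.
- dish: Round shallow white dish, loose, 0.35 kg: 150 dia at the rim, 18 tall, wall 4, floor 5 thick; origin at the centre of its underside.
- reagent_bottle: clear glass bottle with an orange cap, 90 dia x 190 tall, left of the work; origin at the centre of its underside. A bystander.
- wash_bottle: white plastic bottle with a black cap, 68 dia x 170 tall, right of the work; origin at the centre of its underside. A bystander.
- beaker: glass beaker, 70 dia x 90 tall, on the left; origin at the centre of its underside. A bystander.
- collar: small steel collar, 34 outer dia x 12 tall, lying on the bench midway, beyond the work. Not the seal ring. A bystander; origin at the centre of its underside.
- jar: low closed clear jar, 56 dia x 22 tall, on the bench between the cell and the dish on the robot's side. A bystander; origin at the centre of its underside.
There are look-alikes about, which are no part of the job. What is shaped like the dish but brown is not meant.

How it is judged:
On the way, in this order (a step that is already met when the one before it is completed fails the run):
1. the lever is raised past 1.2 rad while the lid is still shut (value of joint lever above 1.2 rad and value of joint lid below 0.15 rad), for 0.2 s.
2. the lid is swung past vertical, beyond 1.75 rad, with the ring still in its recess (value of joint lid above 1.75 rad and distance between ring and ring_seat below 0.03 m), for 0.3 s.
3. the ring is lifted clear out of the recess, 20 mm or more, with the lid open (z of ring in the frame of cell above 0.054 m and value of joint lid above 1.65 rad), for 0.1 s.
At the end, for the whole second after the job is handed in: The ring lies flat (within 0.12 rad) on the dish's floor (its centre within 42 mm of the dish's, its underside within 10 mm of the dish's underside), at rest; the dish stands level on the bench; the lid stands open by itself beyond 1.65 rad and the lever is up beyond 1.2 rad (horizontal distance between ring and dish below 0.042 m and z of ring in the frame of dish below 0.01 m and angle between ring's own z axis and vertical below 0.12 rad and angle between dish's own z axis and vertical below 0.1 rad and linear speed of each of ring, dish below 0.02 m/s and value of joint lid above 1.65 rad and velocity of joint lid below 0.1 rad/s and value of joint lever above 1.2 rad); the robot touches nothing.
It fails at once if the lid is forced open (over 0.2 rad) with the lever down (under 0.9 rad) (value of joint lid above 0.2 rad and value of joint lever below 0.9 rad).
It fails at once if the ring is let go in mid-air: away from its recess, untouched by the fingers with its underside more than 35 mm above the bench (horizontal distance between ring and ring_seat above 0.08 m and height (world z) of ring above 0.035 m and contact force between the fingers and ring below 0.01 N).
It fails at once if a bystander is moved by more than 40 mm or tipped over (distance of any of reagent_bottle, wash_bottle, beaker, collar, jar from where it was at the start of the episode above 0.04 m or angle between any of reagent_bottle, wash_bottle, beaker, collar, jar's own z axis and vertical above 0.5 rad).
It also fails if it takes over 72 s, if anything falls off the work surface, if the arm or the gripper's body presses on something with over 40 N, if the wrist force passes 120 N, or if a joint passes its speed limit or range.

## Working session

There is one attempt and no reset: what is moved stays moved. The work goes in short steps, Python scripts to look and compute and a tool call to move; the robot and the scene stay as the last step left them, time stands still between calls to the robot, and variables do not carry over. Pictures are saved under pics/ and viewed, and the job is handed in when it is done.

Besides the shell and the picture viewer there is one more tool, called after "Request:" as a command line: name --argument value ..., lists and objects as JSON in quotes. drive_tool: Moves the arm, as the interface text tells. Its arguments: {"type":"object","properties":{"deltas":{"type":"array","items":{"type":"object","properties":{"delta_pos":{"type":"array","items":{"type":"number"}},"delta_rot":{"type":"array","items":{"type":"number"}},"fingers":{"type":"number"}}}},"grip_force":{"type":"number"}},"required":["deltas"]}

```bash
ls; mkdir -p pics
cat > h.py <<'E'
import numpy as np, cv2
from scipy.spatial.transform import Rotation as R
from plant import telemetry, grab_frame, camera_model, ticket, arm
def cam(name,obs=None):
    m=camera_model(name); f=200/np.tan(np.radians(m["vertical_fov"])/2)
    K=np.array([[f,0,m["cx"]],[0,f,m["cy"]],[0,0,1]])
    if name=="wrist":
        o=obs or telemetry.get_obs()
        T=np.eye(4);T[:3,:3]=R.from_rotvec(o["tool_rot"]).as_matrix();T[:3,3]=o["tool_pos"]
        return K,T@np.array(m["tool_from_camera"])
    W=np.eye(4);W[:3,:3]=R.from_rotvec(m["rvec"]).as_matrix();W[:3,3]=m["tvec"]
    return K,np.linalg.inv(W)
def onplane(c,u,v,z):
    K,T=c; d=T[:3,:3]@np.linalg.solve(K,[u,v,1.]); o=T[:3,3]
    return o+d*(z-o[2])/d[2]
def ray(c,u,v):
    K,T=c; d=T[:3,:3]@np.linalg.solve(K,[u,v,1.]); return T[:3,3],d/np.linalg.norm(d)
def dep(c,u,v,z):
    K,T=c; return T[:3,3]+T[:3,:3]@(np.linalg.solve(K,[u,v,1.])*z)
def cloud(c,D):
    K,T=c; v,u=np.mgrid[:400,:640]; P=np.stack([(u-K[0,2])/K[0,0],(v-K[1,2])/K[1,1],np.ones_like(u)],-1)*D[...,None]
    return P@T[:3,:3].T+T[:3,3]
def proj(c,p):
    K,T=c; q=T[:3,:3].T@(np.array(p)-T[:3,3]); q=K@q; return q[:2]/q[2]
def snap(name,tag):
    o=telemetry.get_obs(); im,d=grab_frame(name); c=cam(name,o)
    cv2.imwrite(f"pics/{tag}.png",im[...,::-1]); np.savez(f"{tag}.npz",im=im,d=d,K=c[0],T=c[1]); return im,d,c
def load(tag):
    z=np.load(tag+".npz"); return z["im"],z["d"],(z["K"],z["T"])
E
python3 - <<'E'
from h import *
o=telemetry.get_obs(); print(o)
for n in("top","side","wrist"):
    im,d,c=snap(n,n+"0"); print(n,c[1].round(3).tolist(),c[0][0,0],(d>0).mean())
print(camera_model("top").keys())
E
```

```text
pics
{'clock': 0.0, 'joint_positions': array([ 1.09272140e+00,  2.63557745e-01, -4.89250911e-02,  1.25940373e+00,
       -3.83879637e-06,  1.41551483e+00]), 'joint_velocities': array([ 0.00058277, -0.00064719, -0.00012959,  0.00048271, -0.00055452,
        0.00222001]), 'joint_efforts': array([-2.44475188e-03, -6.37617731e+01,  3.84567547e+01,  1.39336742e-02,
       -4.36344744e-04,  5.00288365e-05]), 'tool_pos': array([0.1664106 , 0.49764499, 0.2308114 ]), 'tool_rot': array([-5.04790245e-01, -3.10043196e+00,  1.62908896e-03]), 'ft_force': array([-0.30020549,  0.17446873, -0.11172706]), 'wrist_torque': array([-0.01757821, -0.01473485,  0.02865193]), 'finger_gap': 1.0013865535891144}
top [[0.011, -0.996, 0.09, 0.406], [-1.0, -0.011, -0.001, -0.024], [0.002, -0.09, -0.996, 1.253], [0.0, 0.0, 0.0, 1.0]] 413.75398577921845 0.996171875
side [[-0.997, -0.039, 0.061, 0.46], [-0.072, 0.652, -0.755, 0.907], [-0.011, -0.758, -0.653, 0.916], [0.0, 0.0, 0.0, 1.0]] 429.3580462348735 0.99581640625
wrist [[0.317, 0.916, 0.247, 0.105], [0.949, -0.305, -0.085, 0.52], [-0.002, 0.261, -0.965, 0.373], [0.0, 0.0, 0.0, 1.0]] 343.93873837450445 0.99609765625
dict_keys(['vertical_fov', 'cx', 'cy', 'rvec', 'tvec'])
```

View pics/top0.png

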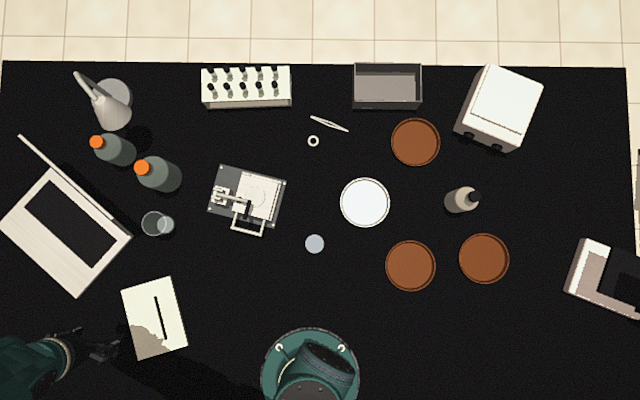

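View pics/side0.png

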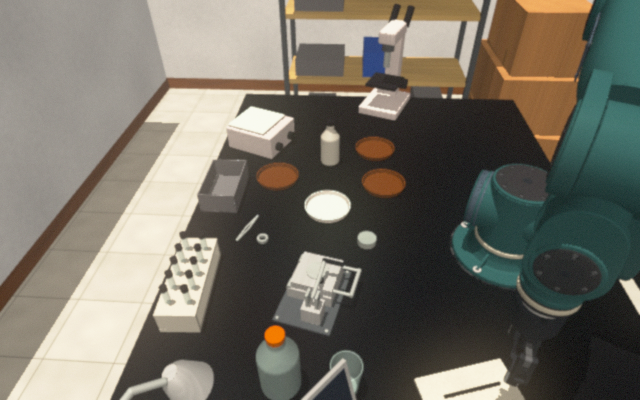

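Run:
```python
from h import *
for n,(a,b,w,h) in {"top0":(190,150,120,100),"side0":(260,230,120,110)}.items():
    im,_,_=load(n); cv2.imwrite(f"pics/{n}crop.png",cv2.resize(im[b:b+h,a:a+w,::-1],None,fx=5,fy=5,interpolation=cv2.INTER_CUBIC)[:600,:])
im,d,c=load("top0")
P=cloud(c,d)
for n,u,v in [("lid",255,200),("dish",365,203),("jar",314,244),("collar",313,141),("beaker",157,223),("bench",300,200)]:
    print(n,P[v,u].round(4))
hsv=cv2.cvtColor(im,cv2.COLOR_RGB2HSV)
m=((hsv[...,2]>150)&(hsv[...,1]<60)).astype(np.uint8); m[:,:330]=0;m[:,400:]=0;m[:160]=0;m[240:]=0
cs,_=cv2.findContours(m,0,1); k=max(cs,key=cv2.contourArea); (x,y),r=cv2.minEnclosingCircle(k); print(cv2.fitEllipse(k),(x,y),r,onplane(c,*cv2.fitEllipse(k)[0],0.018))
im2,d2,c2=load("side0")
hsv=cv2.cvtColor(im2,cv2.COLOR_RGB2HSV)
m=((hsv[...,2]>150)&(hsv[...,1]<60)).astype(np.uint8); m[:,:290]=0;m[:,360:]=0;m[:185]=0;m[230:]=0
cs,_=cv2.findContours(m,0,1); k=max(cs,key=cv2.contourArea); e=cv2.fitEllipse(k);print(e,onplane(c2,*e[0],0.018))
```

```text
lid [0.5147 0.1622 0.0638]
dish [ 0.5144 -0.1613  0.0093]
jar [ 0.3897 -0.0091  0.0194]
collar [ 7.052e-01 -1.800e-03 -3.000e-04]
beaker [0.4471 0.4639 0.0072]
bench [ 0.5222  0.0355 -0.001 ]
((364.5052185058594, 201.93881225585938), (48.872615814208984, 49.53342056274414), 122.7672119140625) (364.61834716796875, 201.83091735839844) 25.215417861938477 [ 0.51678936 -0.15886965  0.018     ]
((327.1839904785156, 205.3339385986328), (31.19770622253418, 45.18584060668945), 90.50308990478516) [ 0.51737388 -0.14943516  0.018     ]
```

View pics/top0crop.png

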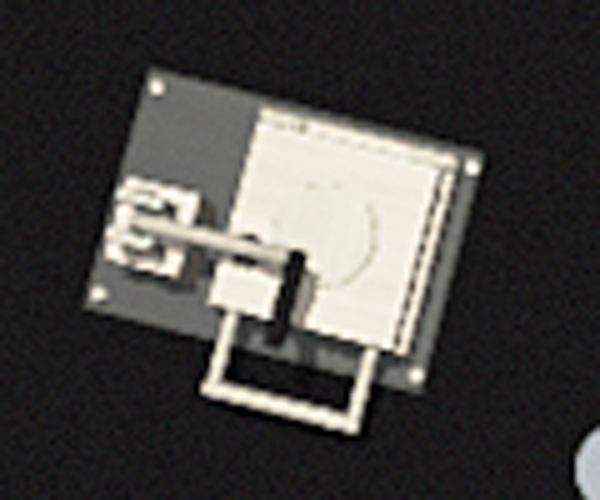

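View pics/side0crop.png

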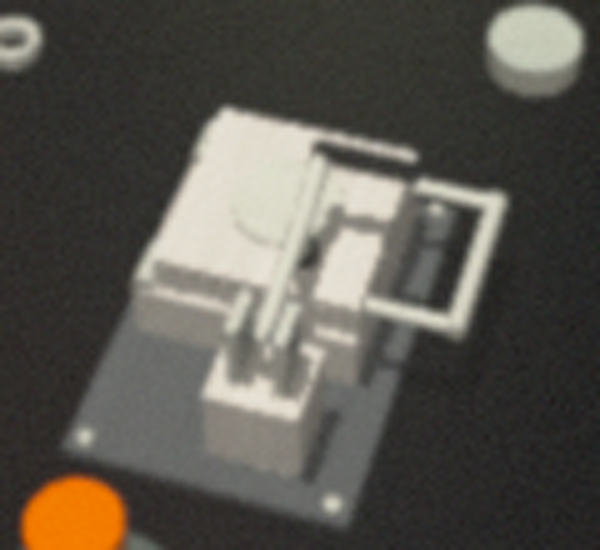

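```bash
cat >> h.py <<'E'
def fit2(A,B):
    A=np.array(A,float);B=np.array(B,float)[:,:2];a=A-A.mean(0);b=B-B.mean(0)
    th=np.arctan2((a[:,0]*b[:,1]-a[:,1]*b[:,0]).sum(),(a*b).sum()); c,s=np.cos(th),np.sin(th);Q=np.array([[c,-s],[s,c]])
    t=B.mean(0)-Q@A.mean(0); return th,t,(A@Q.T+t-B)
E
python3 - <<'E'
from h import *
_,d,c=load("top0"); _,d2,c2=load("side0")
cell=[(75,140),(75,-70),(-75,-70),(-75,140)]
px=[(150,68),(483,152),(425,392),(87,305)]
B=[onplane(c,190+u/5,150+v/5,.006) for u,v in px]
th,t,r=fit2(np.array(cell)/1e3,B);print("top",th,t,(r*1e3).round(1).tolist())
# side: corners: bottom-left (64,447)=(75,140); bottom right (345,525)=(-75,140)
for (u,v),q in {(64,447):(.075,.14),(345,525):(-.075,.14)}.items():
    C,S=np.cos(th),np.sin(th); print("side",onplane(c2,260+u/5,230+v/5,.006),np.array([C*q[0]-S*q[1],S*q[0]+C*q[1]])+t)
# lid top: front-edge bar ends in top
P=cloud(c,d)
Q=np.array([[np.cos(th),-np.sin(th)],[np.sin(th),np.cos(th)]])
def w(x,y,z): return np.r_[Q@np.array([x,y])/1e3+t,z/1e3]
for n,p in {"bar":(-102,0,51),"grip":(-52,0,99),"armend":(-20,0,99),"grip_tip":(-71,0,99),"seat":(0,0,34),"post":(-20,100,98)}.items():
    W=w(*p); a=(proj(c,W)-[190,150])*5; b=(proj(c2,W)-[260,230])*5; print(n,W.round(4),"topcrop",a.round(0),"sidecrop",b.round(0))
# dish cloud
m=(P[...,2]>.003)&(np.hypot(P[...,0]-.517,P[...,1]+.158)<.085); print("dish pts",P[m].mean(0), P[m][:,0].min(),P[m][:,0].max(),P[m][:,1].min(),P[m][:,1].max(),P[m][:,2].max())
P2=cloud(c2,d2);m=(P2[...,2]>.003)&(np.hypot(P2[...,0]-.517,P2[...,1]+.158)<.085);print(P2[m].mean(0), P2[m][:,0].min(),P2[m][:,0].max(),P2[m][:,1].min(),P2[m][:,1].max(),P2[m][:,2].max())
E
```

```text
top -0.2326978583944549 [0.52473048 0.16112289] [[-0.3, -0.8], [0.6, -1.1], [0.7, 1.3], [-1.0, 0.6]]
side [0.62899218 0.28458314 0.006     ] [0.62999355 0.28005432]
side [0.48635754 0.31994451 0.006     ] [0.48403638 0.31464485]
bar [0.4255 0.1846 0.051 ] topcrop [286. 405.] sidecrop [477. 253.]
grip [0.4741 0.1731 0.099 ] topcrop [294. 316.] sidecrop [386. 169.]
armend [0.5053 0.1657 0.099 ] topcrop [309. 261.] sidecrop [325. 156.]
grip_tip [0.4556 0.1775 0.099 ] topcrop [285. 349.] sidecrop [422. 178.]
seat [0.5247 0.1611 0.034 ] topcrop [335. 238.] sidecrop [289. 230.]
post [0.5283 0.263  0.098 ] topcrop [137. 218.] sidecrop [264. 307.]
dish pts [ 0.51666119 -0.1579743   0.00782813] 0.4359981979806202 0.6005008232770485 -0.23754852914442934 -0.07685333699565215 0.02465853942436058
[ 0.51823554 -0.16289915  0.00805802] 0.44673169943012114 0.5913887932122759 -0.23458341501616609 -0.08019276789502927 0.021337582128421517
```

Request:
drive_tool --deltas '[{"delta_pos": [0,0,0],"delta_rot": [0,0,-0.09],"fingers": 0.085},{"delta_pos": [-0.03,-0.025,-0.002],"delta_rot": [0,0,0],"fingers": 0.085},{"delta_pos": [-0.03,-0.025,-0.002],"delta_rot": [0,0,0],"fingers": 0.085},{"delta_pos": [-0.03,-0.025,-0.002],"delta_rot": [0,0,0],"fingers": 0.085},{"delta_pos": [-0.03,-0.025,-0.002],"delta_rot": [0,0,0],"fingers": 0.085},{"delta_pos": [-0.03,-0.025,-0.002],"delta_rot": [0,0,0],"fingers": 0.085},{"delta_pos": [-0.03,-0.025,-0.002],"delta_rot": [0,0,0],"fingers": 0.085},{"delta_pos": [-0.03,-0.025,-0.002],"delta_rot": [0,0,0],"fingers": 0.085},{"delta_pos": [-0.03,-0.025,-0.002],"delta_rot": [0,0,0],"fingers": 0.085},{"delta_pos": [-0.03,-0.025,-0.002],"delta_rot": [0,0,0],"fingers": 0.085},{"delta_pos": [-0.03,-0.025,-0.002],"delta_rot": [0,0,0],"fingers": 0.085}]'

```text
clock: 1.52
tool_pos: [0.4067, 0.1773, 0.25]
tool_rot: [-0.353, -3.12, 0.005]
ft_force: [1.0, 0.6, -0.5]
finger_gap: 0.996
```

```bash
cat >> h.py <<'E'
TH=-0.2327; T0=np.array([0.5247,0.1611])
def w(x,y,z):
    c,s=np.cos(TH),np.sin(TH); return np.r_[np.array([[c,-s],[s,c]])@np.array([x,y])/1e3+T0,z/1e3]
def state():
    o=telemetry.get_obs(); Rm=R.from_rotvec(o["tool_rot"]).as_matrix()
    print("t",round(o["clock"],2),"pos",o["tool_pos"].round(4),"ytool ang",np.degrees(np.arctan2(Rm[1,1],Rm[0,1])).round(2),"z",Rm[:,2].round(3),"F",o["ft_force"].round(1),"gap",round(o["finger_gap"]*85.4,1),"J",o["joint_positions"].round(2))
    return o,Rm
def to(p):
    o,Rm=state(); print("delta tool mm",(Rm.T@(np.array(p)-o["tool_pos"])*1e3).round(1))
E
python3 - <<'E'
from h import *
o,Rm=state(); im,d,c=snap("wrist","w1")
for n,p in {"bar":(-102,0,51),"grip":(-52,0,99),"armend":(-20,0,99),"grip_tip":(-71,0,99),"post":(-20,100,98)}.items(): print(n,proj(c,w(*p)).round(0))
E
```

```text
t 1.52 pos [0.4067 0.1773 0.25  ] ytool ang 77.1 z [-0.002 -0.003 -1.   ] F [ 1.   0.6 -0.5] gap 85.0 J [ 0.23  0.12 -0.18  1.27 -0.    0.45]
bar [331. 192.]
grip [331. 257.]
armend [331. 288.]
grip_tip [332. 237.]
post [436. 288.]
```

View pics/w1.png

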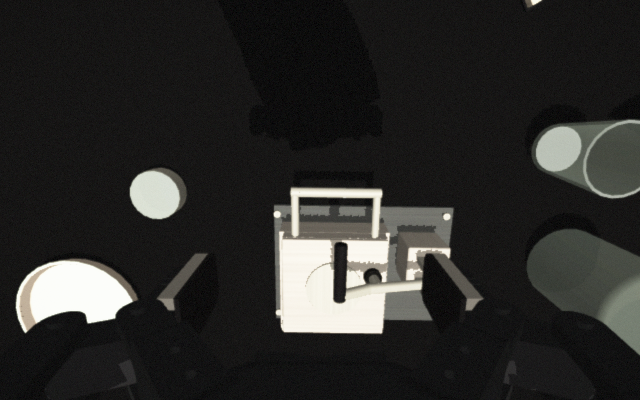

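Run:
```python
from h import *
im,d,c=load("w1")
cv2.imwrite("pics/w1c.png",cv2.resize(im[170:340,255:475,::-1],None,fx=3.5,fy=3.5,interpolation=cv2.INTER_CUBIC))
P=cloud(c,d)
for n,u,v in [("barL",296,192),("bar",336,192),("barR",378,192),("h1",340,250),("h2",340,270),("h3",340,290),("lid",300,270),("lid",370,310),("foot",440,300),("jar",158,190),("dish",75,290)]: print(n,P[v-1:v+2,u-1:u+2].reshape(-1,3).mean(0).round(4), np.round(d[v,u],3))
# handle mask: dark points z>.09 around
m=(P[...,2]>.085)&(P[...,2]<.14)&(im.max(2)<60)&(np.hypot(P[...,0]-.475,P[...,1]-.175)<.06); v,u=np.where(m); q=P[m]; print(len(q),q.mean(0),u.min(),u.max(),v.min(),v.max())
```

```text
barL [0.4166 0.1506 0.0557] 0.345
bar [0.4257 0.1899 0.0553] 0.346
barR [0.435  0.2311 0.0554] 0.346
h1 [0.4613 0.1831 0.1177] 0.296
h2 [0.4797 0.1792 0.1177] 0.301
h3 [0.4986 0.1752 0.1179] 0.304
lid [0.498  0.1353 0.0622] 0.362
lid [0.5606 0.1982 0.0626] 0.373
foot [0.4164 0.2197 0.2839] 0.121
jar [ 0.3879 -0.0023  0.0217] 0.381
dish [ 0.489  -0.1571  0.0052] 0.433
679 [0.48166378 0.17862497 0.11651076] 334 346 242 301
```

View pics/w1c.png

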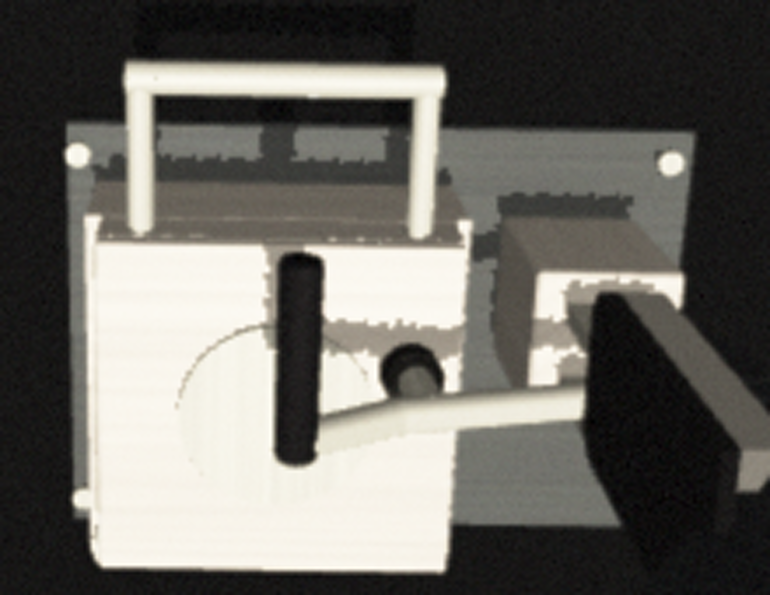

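```bash
sed -i 's/^TH=.*/TH=-0.2275; T0=np.array([0.5252,0.1676])/' h.py
python3 - <<'E'
from h import *
to(w(-52,2.6,92.5))
E
```

```text
t 1.57 pos [0.4092 0.1748 0.25  ] ytool ang 77.02 z [-0.001 -0.004 -1.   ] F [ 1.4 -0.3 -1.2] gap 85.2 J [ 0.22  0.12 -0.18  1.27 -0.    0.45]
delta tool mm [-62.8  22.4 157.4]
```

Request:
drive_tool --deltas '[{"delta_pos": [-0.021,0.0075,0.02],"delta_rot": [0,0,0],"fingers": 0.06},{"delta_pos": [-0.021,0.0075,0.02],"delta_rot": [0,0,0],"fingers": 0.06},{"delta_pos": [-0.021,0.0075,0.02],"delta_rot": [0,0,0],"fingers": 0.06},{"delta_pos": [0,0,0.02],"delta_rot": [0,0,0],"fingers": 0.06},{"delta_pos": [0,0,0],"delta_rot": [0,0,0],"fingers": 0.06}]'

```text
clock: 2.2
tool_pos: [0.4782, 0.1808, 0.1672]
tool_rot: [-0.36, -3.119, 0.007]
ft_force: [-0.1, -0.7, 0.9]
finger_gap: 0.701
```

Run:
```python
from h import *
to(w(-52,2.6,92.5))
im,d,c=snap("wrist","w2")
P=cloud(c,d)
m=(P[...,2]>.085)&(P[...,2]<.14)&(im.max(2)<70)&(np.hypot(P[...,0]-.475,P[...,1]-.18)<.05); v,u=np.where(m); q=P[m]; print(len(q),q.mean(0),q.min(0),q.max(0),u.min(),u.max(),v.min(),v.max())
to(w(-52,2.6,92.5))
```

```text
t 2.2 pos [0.4782 0.1808 0.1672] ytool ang 76.82 z [-0.002 -0.004 -1.   ] F [-0.1 -0.7  0.9] gap 59.9 J [ 0.2   0.27 -0.22  1.09 -0.    0.43]
delta tool mm [ 3.2  0.7 74.7]
1586 [0.48220051 0.17904156 0.11651275] [0.45680039 0.16743694 0.09629695] [0.51150129 0.20156427 0.11952605] 308 360 186 275
t 2.25 pos [0.4787 0.1808 0.168 ] ytool ang 76.82 z [-0.001 -0.004 -1.   ] F [ 0.5  0.6 -0.5] gap 59.9 J [ 0.2   0.27 -0.21  1.09 -0.    0.43]
delta tool mm [ 3.7  0.5 75.5]
```

View pics/w2.png

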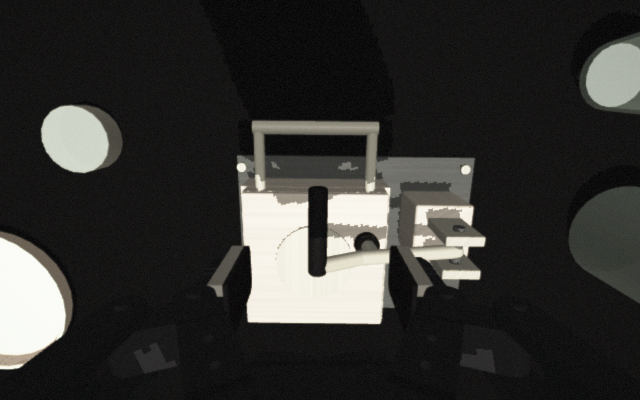

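Request:
drive_tool --deltas '[{"delta_pos": [0.0035,0.0005,0.025],"delta_rot": [0,0,0],"fingers": 0.06},{"delta_pos": [0,0,0.025],"delta_rot": [0,0,0],"fingers": 0.06},{"delta_pos": [0,0,0.02],"delta_rot": [0,0,0],"fingers": 0.06},{"delta_pos": [0,0,0.005],"delta_rot": [0,0,0],"fingers": 0.06},{"delta_pos": [0,0,0],"delta_rot": [0,0,0],"fingers": 0.06}]' --grip_force 25

```text
clock: 2.88
tool_pos: [0.4774, 0.1827, 0.0967]
tool_rot: [0.359, 3.114, -0.003]
ft_force: [-1.1, 0.2, 0.9]
finger_gap: 0.702
```

Run:
```python
from h import *
to(w(-52,2.6,92.5))
snap("wrist","w3");snap("side","s3")
im,_,_=load("s3"); cv2.imwrite("pics/s3c.png",cv2.resize(im[200:360,230:390,::-1],None,fx=3.5,fy=3.5))
```

```text
t 2.88 pos [0.4774 0.1827 0.0967] ytool ang 76.85 z [ 0.007 -0.002 -1.   ] F [-1.1  0.2  0.9] gap 59.9 J [ 0.21  0.32 -0.35  0.89 -0.    0.44]
delta tool mm [ 2.1 -1.4  4.2]
```

View pics/w3.png

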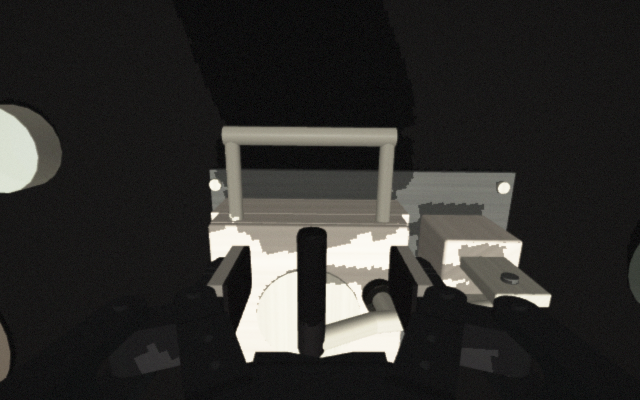

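View pics/s3c.png

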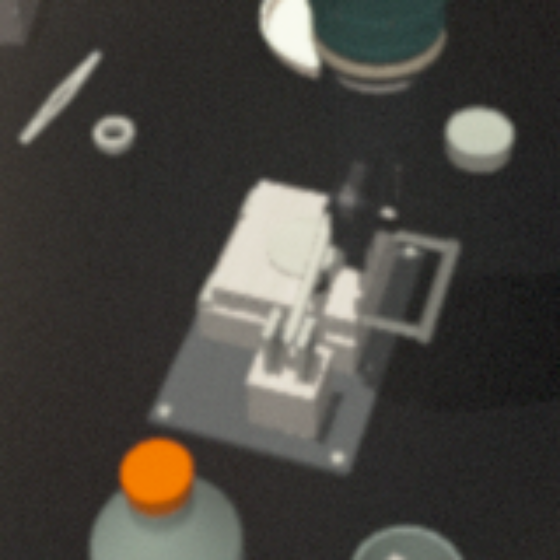

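Request:
drive_tool --deltas '[{"delta_pos": [0.002,-0.0015,0.004],"delta_rot": [0,0,0],"fingers": 0.05},{"delta_pos": [0,0,0],"delta_rot": [0,0,0],"fingers": 0.03},{"delta_pos": [0,0,0],"delta_rot": [0,0,0],"fingers": 0.02},{"delta_pos": [0,0,0],"delta_rot": [0,0,0],"fingers": 0.005},{"delta_pos": [0,0,0],"delta_rot": [0,0,0],"fingers": 0.005},{"delta_pos": [0,0,0],"delta_rot": [0,0,0],"fingers": 0.005}]' --grip_force 25

```text
clock: 3.72
tool_pos: [0.4753, 0.1796, 0.0938]
tool_rot: [0.361, 3.112, -0.01]
ft_force: [-0.1, 1.6, -1.3]
finger_gap: 0.129
```

Run:
```python
from h import *
to(w(-52,2.6,92.5))
# lever arc deltas
phi0=np.arctan2(14,-100)
prev=None
for th in [.127,.25,.4,.55,.7,.85,1.0,1.15,1.3,1.4,1.5]:
    p=np.array([100+101*np.cos(phi0-th),85+101*np.sin(phi0-th)])
    print(th,p.round(1),None if prev is None else (p-prev).round(1)); prev=p
```

```text
t 3.73 pos [0.4753 0.1796 0.0938] ytool ang 76.77 z [ 0.008 -0.007 -1.   ] F [-0.1  1.6 -1.3] gap 11.0 J [ 0.21  0.32 -0.37  0.88 -0.01  0.44]
delta tool mm [0.7 2.1 1.2]
0.127 [  2.6 111.6] None
0.25 [  6.5 123.3] [ 4.  11.8]
0.4 [ 13.3 136.8] [ 6.8 13.5]
0.55 [ 22.  149.2] [ 8.7 12.4]
0.7 [ 32.5 160.1] [10.5 10.9]
0.85 [ 44.5 169.4] [12.   9.2]
1.0 [ 57.7 176.7] [13.2  7.3]
1.15 [ 71.9 182. ] [14.2  5.3]
1.3 [ 86.7 185.1] [14.8  3.1]
1.4 [ 96.8 185.9] [10.1  0.8]
1.5 [106.9 185.8] [10.1 -0.2]
```

Request:
drive_tool --deltas '[{"delta_pos": [0,0.004,-0.012],"delta_rot": [0,0,0],"fingers": 0.005},{"delta_pos": [0,0.007,-0.0135],"delta_rot": [0,0,0],"fingers": 0.005},{"delta_pos": [0,0.0085,-0.0125],"delta_rot": [0,0,0],"fingers": 0.005},{"delta_pos": [0,0,0],"delta_rot": [0,0,0],"fingers": 0.005}]'

```text
clock: 4.22
tool_pos: [0.4802, 0.1993, 0.1345]
tool_rot: [0.362, 3.111, -0.012]
ft_force: [-0.4, 2.7, 0.3]
finger_gap: 0.124
```

```bash
cat >> h.py <<'E'
def tocell(p):
    d=np.array(p)[:2]-T0; c,s=np.cos(TH),np.sin(TH); return np.array([d[0]*c+d[1]*s,-d[0]*s+d[1]*c,p[2]])*1e3
E
python3 - <<'E'
from h import *
o,_=state(); print(tocell(o["tool_pos"]))
E
```

```text
t 4.22 pos [0.4802 0.1993 0.1345] ytool ang 76.73 z [ 0.009 -0.009 -1.   ] F [-0.4  2.7  0.3] gap 10.6 J [ 0.24  0.3  -0.27  1.   -0.01  0.47]
[-51.01815978  20.71529948 134.53468139]
```

Request:
drive_tool --deltas '[{"delta_pos": [0,0.01,-0.0095],"delta_rot": [0,0,0],"fingers": 0.005},{"delta_pos": [0,0.012,-0.009],"delta_rot": [0,0,0],"fingers": 0.005},{"delta_pos": [0,0.013,-0.007],"delta_rot": [0,0,0],"fingers": 0.005},{"delta_pos": [0,0,0],"delta_rot": [0,0,0],"fingers": 0.005}]'

```text
clock: 4.72
tool_pos: [0.4878, 0.2304, 0.162]
tool_rot: [0.365, 3.108, -0.027]
ft_force: [2.1, 3.7, -2.8]
finger_gap: 0.128
```

Run:
```python
from h import *
o,_=state(); print(tocell(o["tool_pos"]))
snap("side","s4")
im,_,_=load("s4"); cv2.imwrite("pics/s4c.png",cv2.resize(im[180:340,230:390,::-1],None,fx=3.5,fy=3.5))
```

```text
t 4.72 pos [0.4878 0.2304 0.162 ] ytool ang 76.58 z [ 0.01  -0.019 -1.   ] F [ 2.1  3.7 -2.8] gap 11.0 J [ 0.3   0.32 -0.16  1.09 -0.02  0.54]
[-50.61887039  52.77590551 162.00778523]
```

View pics/s4c.png

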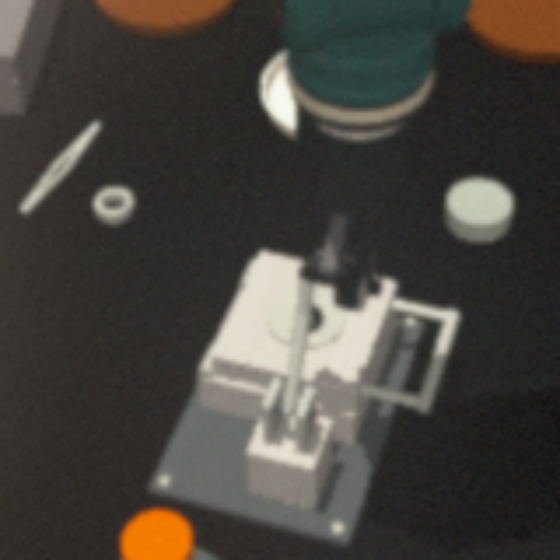

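Request:
drive_tool --deltas '[{"delta_pos": [0,0.0135,-0.0055],"delta_rot": [0,0,0],"fingers": 0.005},{"delta_pos": [0,0.0145,-0.003],"delta_rot": [0,0,0],"fingers": 0.005},{"delta_pos": [0,0.0145,-0.001],"delta_rot": [0,0,0],"fingers": 0.005},{"delta_pos": [0,0.01,0.0005],"delta_rot": [0,0,0],"fingers": 0.005},{"delta_pos": [0,0,0],"delta_rot": [0,0,0],"fingers": 0.005}]'

```text
clock: 5.4
tool_pos: [0.4998, 0.2798, 0.1713]
tool_rot: [0.369, 3.106, -0.036]
ft_force: [0.1, 2.0, 3.5]
finger_gap: 0.124
```

Run:
```python
from h import *
o,_=state(); print(tocell(o["tool_pos"]))
snap("side","s5")
im,_,_=load("s5"); cv2.imwrite("pics/s5c.png",cv2.resize(im[180:340,230:390,::-1],None,fx=3.5,fy=3.5))
```

```text
t 5.4 pos [0.4998 0.2798 0.1713] ytool ang 76.43 z [ 0.011 -0.025 -1.   ] F [0.1 2.  3.5] gap 10.6 J [ 0.38  0.37 -0.05  1.15 -0.03  0.62]
[-50.02336381 103.62755053 171.31306749]
```

View pics/s5c.png

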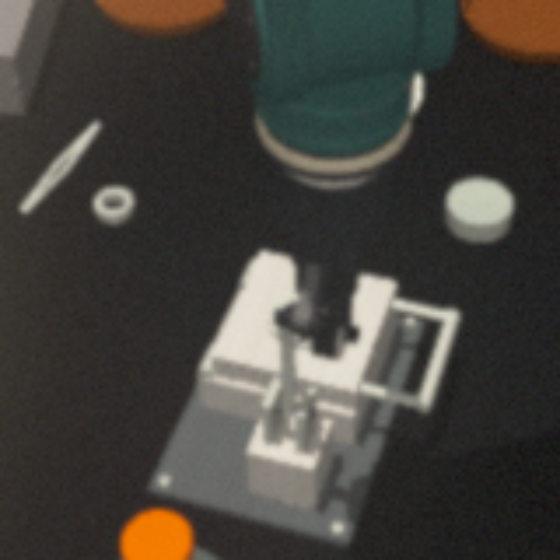

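Request:
drive_tool --deltas '[{"delta_pos": [0,0,0],"delta_rot": [0,0,0],"fingers": 0.04},{"delta_pos": [0,0,0],"delta_rot": [0,0,0],"fingers": 0.05},{"delta_pos": [0,0,0],"delta_rot": [0,0,0],"fingers": 0.05},{"delta_pos": [0,0,-0.02],"delta_rot": [0,0,0],"fingers": 0.05},{"delta_pos": [0,0,-0.03],"delta_rot": [0,0,0],"fingers": 0.05},{"delta_pos": [0,0,-0.03],"delta_rot": [0,0,0],"fingers": 0.05},{"delta_pos": [0.03,0,0],"delta_rot": [0,0,0],"fingers": 0.06},{"delta_pos": [0.04,-0.03,0],"delta_rot": [0,0,0],"fingers": 0.06},{"delta_pos": [0.02,-0.03,0],"delta_rot": [0,0,0],"fingers": 0.06},{"delta_pos": [0,0,0],"delta_rot": [0,0,0],"fingers": 0.06}]'

```text
clock: 6.7
tool_pos: [0.3936, 0.2432, 0.252]
tool_rot: [0.371, 3.109, -0.037]
ft_force: [0.5, 0.3, 0.2]
finger_gap: 0.702
```

Run:
```python
from h import *
o,_=state(); print(tocell(o["tool_pos"]))
im,d,c=snap("side","s6")
cv2.imwrite("pics/s6c.png",cv2.resize(im[180:340,230:390,::-1],None,fx=3.5,fy=3.5))
im,d,c=snap("wrist","w6"); P=cloud(c,d)
m=(P[...,2]>.15)&(P[...,2]<.215)&(np.hypot(P[...,0]-.52,P[...,1]-.27)<.08); 
q=P[m]; print(len(q)); print(np.array([tocell(x) for x in q[::max(1,len(q)//8)]]).round(0) if len(q) else '')
```

```text
t 6.7 pos [0.3936 0.2432 0.252 ] ytool ang 76.39 z [ 0.007 -0.025 -1.   ] F [0.5 0.3 0.2] gap 59.9 J [ 0.39  0.15 -0.14  1.28 -0.03  0.63]
[-145.25686363   43.95660877  252.00773177]
387
[[-65.  99. 186.]
 [-54.  99. 187.]
 [-21.  99. 150.]
 [-19.  73. 151.]
 [-17.  75. 152.]
 [-18.  92. 155.]
 [-22.  96. 162.]
 [-22. 102. 166.]
 [-22.  99. 173.]]
```

View pics/s6c.png

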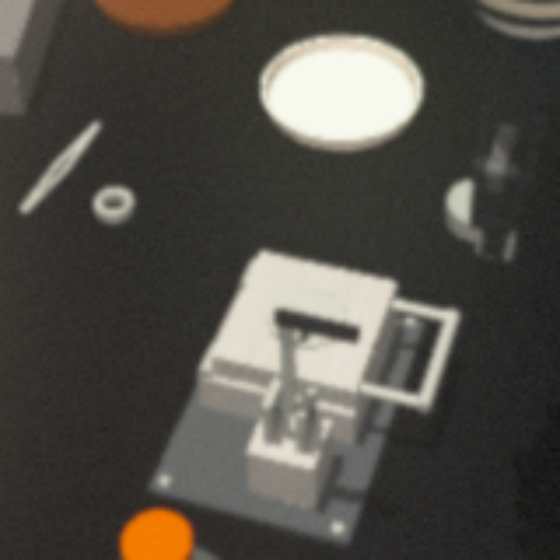

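View pics/w6.png

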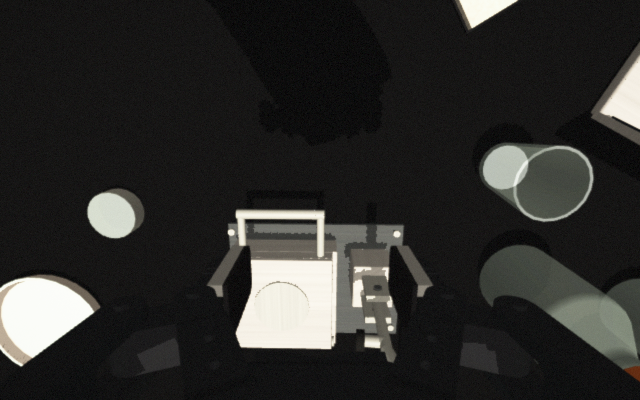

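Request:
drive_tool --deltas '[{"delta_pos": [0,0,0],"delta_rot": [0.01,0.02,-0.175],"fingers": 0.06},{"delta_pos": [0,0,0],"delta_rot": [0,0,-0.175],"fingers": 0.05},{"delta_pos": [0,0,0],"delta_rot": [0,0,-0.175],"fingers": 0.05},{"delta_pos": [0,0,0],"delta_rot": [0,0,-0.175],"fingers": 0.05},{"delta_pos": [0,0,0],"delta_rot": [0,0,-0.175],"fingers": 0.05},{"delta_pos": [0,0,0],"delta_rot": [0,0,-0.175],"fingers": 0.05},{"delta_pos": [0,0,0],"delta_rot": [0,0,-0.175],"fingers": 0.05},{"delta_pos": [0,0,0],"delta_rot": [0,0,-0.175],"fingers": 0.05},{"delta_pos": [0,0,0],"delta_rot": [0,0,-0.17],"fingers": 0.05},{"delta_pos": [0,0,0],"delta_rot": [0,0,0],"fingers": 0.05}]'

```text
clock: 8.05
tool_pos: [0.4047, 0.2494, 0.2482]
tool_rot: [1.98, -2.395, 0.021]
ft_force: [0.2, -0.3, -0.1]
finger_gap: 0.589
```

Run:
```python
from h import *
im,d,c=load("w6"); P=cloud(c,d)
m=(P[...,2]>.045)&(P[...,2]<.065)&(im.min(2)>120); v,u=np.where(m); Q=np.array([tocell(x) for x in P[m]]); s=(Q[:,0]<-97)&(Q[:,0]>-110)&(abs(Q[:,1])<40)
print(s.sum(),Q[s].mean(0),np.median(Q[s],0),Q[s].max(0)); A=P[m][s]; k=np.polyfit(A[:,1],A[:,0],1); print("bar dir ang",np.degrees(np.arctan2(1,k[0])))
to(w(-102,0,32))
```

```text
643 [-101.62930078   -1.16719437   54.73770225] [-101.88759762   -2.30713827   54.92173946] [-97.00414293  39.99586423  57.66641623]
bar dir ang 76.4335387120258
t 8.05 pos [0.4047 0.2494 0.2482] ytool ang 169.16 z [-0.017 -0.032 -0.999] F [ 0.2 -0.3 -0.1] gap 50.3 J [ 0.39  0.2  -0.1   1.31 -0.02 -0.99]
delta tool mm [ 46.3 -34.1 217.5]
```

Request:
drive_tool --deltas '[{"delta_pos": [0,0,0],"delta_rot": [0.011,-0.035,0.042],"fingers": 0.05},{"delta_pos": [0.023,-0.017,0.03],"delta_rot": [0,0,0],"fingers": 0.05},{"delta_pos": [0.023,-0.017,0.03],"delta_rot": [0,0,0],"fingers": 0.05},{"delta_pos": [0,0,0.03],"delta_rot": [0,0,0],"fingers": 0.05},{"delta_pos": [0,0,0.02],"delta_rot": [0,0,0],"fingers": 0.05},{"delta_pos": [0,0,0],"delta_rot": [0,0,0],"fingers": 0.05}]'

```text
clock: 8.8
tool_pos: [0.4297, 0.1961, 0.1354]
tool_rot: [-1.904, 2.484, 0.003]
ft_force: [-0.4, 1.3, -0.2]
finger_gap: 0.584
```

Run:
```python
from h import *
to(w(-102,0,32)); o,_=state(); print(tocell(o["tool_pos"]))
im,d,c=snap("wrist","w7"); P=cloud(c,d)
m=(P[...,2]>.045)&(P[...,2]<.065)&(im.min(2)>90); Q=np.array([tocell(x) for x in P[m]]); s=(Q[:,0]<-92)&(Q[:,0]>-112)&(abs(Q[:,1])<35)
print(s.sum(),Q[s].mean(0),np.median(Q[s],0),Q[s].min(0),Q[s].max(0))
```

```text
t 8.8 pos [0.4297 0.1961 0.1354] ytool ang 164.96 z [ 0.008  0.009 -1.   ] F [-0.4  1.3 -0.2] gap 49.9 J [ 0.25  0.22 -0.38  0.96  0.01 -1.06]
delta tool mm [  7.4   2.9 103.4]
t 8.8 pos [0.4297 0.1961 0.1354] ytool ang 164.96 z [ 0.008  0.009 -1.   ] F [-0.4  1.3 -0.2] gap 49.9 J [ 0.25  0.22 -0.38  0.96  0.01 -1.06]
[-99.48779755   6.23812656 135.43974333]
1372 [-100.67547752   -1.27968902   54.749122  ] [-100.66599581   -2.08524376   54.94333715] [-105.46840088  -34.97699897   50.88432032] [-95.64727502  34.9721621   57.5893351 ]
```

View pics/w7.png

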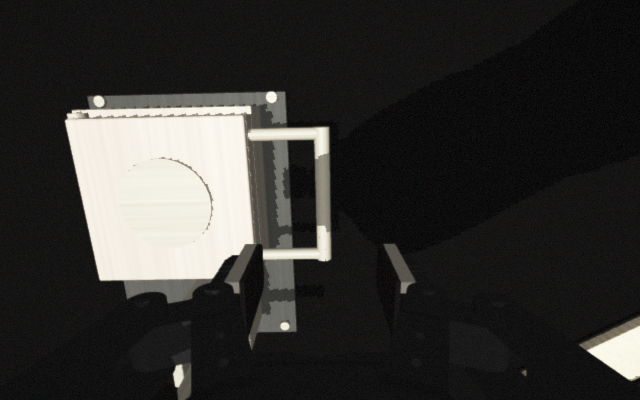

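Request:
drive_tool --deltas '[{"delta_pos": [0.008,0.001,0.01],"delta_rot": [0.009,0.008,-0.028],"fingers": 0.03},{"delta_pos": [0,0,0.02],"delta_rot": [0,0,0],"fingers": 0.03},{"delta_pos": [0,0,0],"delta_rot": [0,0,0],"fingers": 0.03}]'

```text
clock: 9.22
tool_pos: [0.4282, 0.1884, 0.107]
tool_rot: [-1.938, 2.452, -0.021]
ft_force: [-0.2, -0.1, -0.5]
finger_gap: 0.35
```

Run:
```python
from h import *
to(w(-101,-1,32))
```

```text
t 9.22 pos [0.4282 0.1884 0.107 ] ytool ang 166.65 z [ 0.021 -0.001 -1.   ] F [-0.2 -0.1 -0.5] gap 29.9 J [ 0.24  0.23 -0.45  0.87 -0.01 -1.09]
delta tool mm [-0.3  3.4 75. ]
```

Request:
drive_tool --deltas '[{"delta_pos": [0,0.003,0.01],"delta_rot": [-0.02,0.004,0],"fingers": 0.03},{"delta_pos": [0,0,0.025],"delta_rot": [0,0,0],"fingers": 0.03},{"delta_pos": [0,0,0.02],"delta_rot": [0,0,0],"fingers": 0.03},{"delta_pos": [0,0,0.018],"delta_rot": [0,0,0],"fingers": 0.03},{"delta_pos": [0,0,0],"delta_rot": [0,0,0],"fingers": 0.03}]'

```text
clock: 9.85
tool_pos: [0.4267, 0.1895, 0.0332]
tool_rot: [-1.948, 2.463, 0.0]
ft_force: [-0.5, -0.2, 0.2]
finger_gap: 0.352
```

Run:
```python
from h import *
to(w(-101,-1,32))
snap("wrist","w8")
```

```text
t 9.85 pos [0.4267 0.1895 0.0332] ytool ang 166.68 z [ 0.001  0.001 -1.   ] F [-0.5 -0.2  0.2] gap 30.0 J [ 0.24  0.32 -0.56  0.69  0.   -1.1 ]
delta tool mm [0.2 0.  1.2]
```

View pics/w8.png

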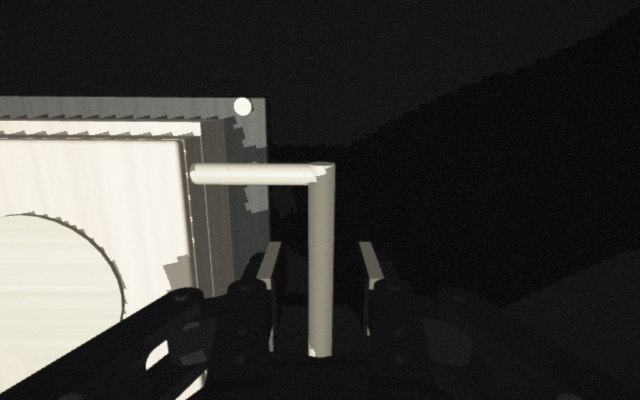

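Request:
drive_tool --deltas '[{"delta_pos": [0,0,0.001],"delta_rot": [0,0,0],"fingers": 0.015},{"delta_pos": [0,0,0],"delta_rot": [0,0,0],"fingers": 0.003},{"delta_pos": [0,0,0],"delta_rot": [0,0,0],"fingers": 0.003},{"delta_pos": [0,0,0],"delta_rot": [0,0,0],"fingers": 0.003},{"delta_pos": [0,-0.001,-0.01],"delta_rot": [0,0,0],"fingers": 0.003},{"delta_pos": [0,0,0],"delta_rot": [0,0,0],"fingers": 0.003}]' --grip_force 30

```text
clock: 10.65
tool_pos: [0.4277, 0.1898, 0.0456]
tool_rot: [-1.947, 2.461, 0.001]
ft_force: [-2.5, -0.2, -1.2]
finger_gap: 0.102
```

Run:
```python
from h import *
o,_=state(); print(tocell(o["tool_pos"]))
r=162.4;p0=np.radians(176.1);prev=None
for th in np.arange(0,1.95,.1):
    p=np.array([60+r*np.cos(p0-th),40+r*np.sin(p0-th)]); print(round(th,2),p.round(1),None if prev is None else (p-prev).round(1)); prev=p
```

```text
t 10.65 pos [0.4277 0.1898 0.0456] ytool ang 166.7 z [ 0.002  0.002 -1.   ] F [-2.5 -0.2 -1.2] gap 8.7 J [ 0.24  0.31 -0.54  0.72  0.   -1.1 ]
[-99.97002201  -0.33167027  45.62500072]
0.0 [-102.   51.] None
0.1 [-100.1   67.2] [ 1.9 16.1]
0.2 [-96.6  83. ] [ 3.5 15.8]
0.3 [-91.5  98.4] [ 5.1 15.4]
0.4 [-84.9 113.3] [ 6.6 14.8]
0.5 [-76.9 127.4] [ 8.  14.1]
0.6 [-67.5 140.6] [ 9.4 13.2]
0.7 [-56.8 152.8] [10.7 12.2]
0.8 [-45.  163.9] [11.8 11.1]
0.9 [-32.1 173.8] [12.9  9.9]
1.0 [-18.2 182.3] [13.8  8.5]
1.1 [ -3.6 189.4] [14.6  7.1]
1.2 [ 11.6 195. ] [15.2  5.6]
1.3 [ 27.3 199.1] [15.7  4.1]
1.4 [ 43.3 201.5] [16.   2.5]
1.5 [ 59.6 202.4] [16.2  0.9]
1.6 [ 75.8 201.6] [16.2 -0.8]
1.7 [ 91.8 199.3] [16.1 -2.4]
1.8 [107.6 195.3] [15.7 -4. ]
1.9 [122.8 189.8] [15.3 -5.5]
```

Request:
drive_tool --deltas '[{"delta_pos": [0,-0.0035,-0.016],"delta_rot": [0,0,0],"fingers": 0.003},{"delta_pos": [0,-0.005,-0.0155],"delta_rot": [0,0,0],"fingers": 0.003},{"delta_pos": [0,-0.0065,-0.015],"delta_rot": [0,0,0],"fingers": 0.003},{"delta_pos": [0,-0.008,-0.014],"delta_rot": [0,0,0],"fingers": 0.003},{"delta_pos": [0,0,0],"delta_rot": [0,0,0],"fingers": 0.003}]'

```text
clock: 11.28
tool_pos: [0.4484, 0.1847, 0.1079]
tool_rot: [-1.949, 2.462, 0.007]
ft_force: [0.9, -0.3, -3.0]
finger_gap: 0.102
```

Run:
```python
from h import *
o,_=state(); p=tocell(o["tool_pos"]); print(p, "r",np.hypot(p[0]-60,p[2]+18-40),"th",np.radians(176.1)-np.arctan2(p[2]+18-40,p[0]-60))
```

```text
t 11.28 pos [0.4484 0.1847 0.1079] ytool ang 166.74 z [-0.002  0.004 -1.   ] F [ 0.9 -0.3 -3. ] gap 8.7 J [ 0.22  0.27 -0.39  0.91  0.   -1.12]
[-78.73119839  -0.62678409 107.93635595] r 163.19130699613277 th 0.4865269368208769
```

Tracking the arc. Continue.

Request:
drive_tool --deltas '[{"delta_pos": [0,-0.009,-0.013],"delta_rot": [0,0,0],"fingers": 0.003},{"delta_pos": [0,-0.0105,-0.012],"delta_rot": [0,0,0],"fingers": 0.003},{"delta_pos": [0,-0.012,-0.011],"delta_rot": [0,0,0],"fingers": 0.003},{"delta_pos": [0,-0.013,-0.0095],"delta_rot": [0,0,0],"fingers": 0.003},{"delta_pos": [0,-0.014,-0.0085],"delta_rot": [0,0,0],"fingers": 0.003},{"delta_pos": [0,0,0],"delta_rot": [0,0,0],"fingers": 0.003}]'

```text
clock: 12.02
tool_pos: [0.4996, 0.1723, 0.1631]
tool_rot: [1.949, -2.457, -0.023]
ft_force: [2.9, -0.7, -6.1]
finger_gap: 0.102
```

Run:
```python
from h import *
o,_=state(); p=tocell(o["tool_pos"]); print(p, "r",np.hypot(p[0]-60,p[2]+18-40),"th",np.radians(176.1)-np.arctan2(p[2]+18-40,p[0]-60))
im,d,c=snap("side","s9")
cv2.imwrite("pics/s9c.png",cv2.resize(im[160:340,230:390,::-1],None,fx=3,fy=3))
```

```text
t 12.03 pos [0.4996 0.1723 0.1631] ytool ang 166.86 z [-0.013  0.008 -1.   ] F [ 2.9 -0.7 -6.1] gap 8.7 J [ 0.17  0.31 -0.17  1.1   0.01 -1.17]
[-25.95710305  -1.19585029 163.13504771] r 165.25049245118163 th 0.955687324418637
```

View pics/s9c.png

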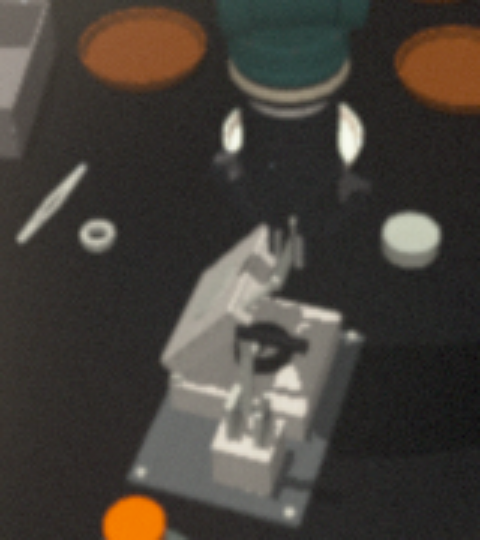

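Request:
drive_tool --deltas '[{"delta_pos": [0,-0.0145,-0.0065],"delta_rot": [0,0,0],"fingers": 0.003},{"delta_pos": [0,-0.015,-0.005],"delta_rot": [0,0,0],"fingers": 0.003},{"delta_pos": [0,-0.0155,-0.003],"delta_rot": [0,0,0],"fingers": 0.003},{"delta_pos": [0,-0.016,-0.0015],"delta_rot": [0,0,0],"fingers": 0.003},{"delta_pos": [0,-0.016,0],"delta_rot": [0,0,0],"fingers": 0.003},{"delta_pos": [0,0,0],"delta_rot": [0,0,0],"fingers": 0.003}]'

```text
clock: 12.82
tool_pos: [0.5749, 0.1539, 0.1855]
tool_rot: [1.953, -2.46, -0.015]
ft_force: [-0.5, 0.3, -4.8]
finger_gap: 0.101
```

Run:
```python
from h import *
o,_=state(); p=tocell(o["tool_pos"]); print(p, "r",np.hypot(p[0]-60,p[2]+18-40),"th",np.radians(176.1)-np.arctan2(p[2]+18-40,p[0]-60))
```

```text
t 12.82 pos [0.5749 0.1539 0.1855] ytool ang 166.88 z [-0.006  0.007 -1.   ] F [-0.5  0.3 -4.8] gap 8.6 J [ 0.12  0.4   0.04  1.21  0.01 -1.22]
[ 51.55505012  -2.15481979 185.5158678 ] r 163.73379675410888 th 1.4511282740598692
```

Request:
drive_tool --deltas '[{"delta_pos": [0,-0.016,0.0005],"delta_rot": [0,0,0],"fingers": 0.003},{"delta_pos": [0,-0.016,0.002],"delta_rot": [0,0,0],"fingers": 0.003},{"delta_pos": [0,-0.016,0.0035],"delta_rot": [0,0,0],"fingers": 0.003},{"delta_pos": [0,-0.0155,0.005],"delta_rot": [0,0,0],"fingers": 0.003},{"delta_pos": [0,0,0],"delta_rot": [0,0,0],"fingers": 0.003},{"delta_pos": [0,0,0],"delta_rot": [0,0,0],"fingers": 0.003}]'

```text
clock: 13.58
tool_pos: [0.6402, 0.138, 0.1729]
tool_rot: [1.952, -2.461, -0.011]
ft_force: [0.8, -2.6, 4.1]
finger_gap: 0.103
```

Run:
```python
from h import *
o,_=state(); p=tocell(o["tool_pos"]); print(p, "r",np.hypot(p[0]-60,p[2]+18-40),"th",np.radians(176.1)-np.arctan2(p[2]+18-40,p[0]-60))
im,d,c=snap("side","s10")
cv2.imwrite("pics/s10c.png",cv2.resize(im[160:340,230:390,::-1],None,fx=3,fy=3))
```

```text
t 13.57 pos [0.6402 0.138  0.1729] ytool ang 166.84 z [-0.005  0.005 -1.   ] F [ 0.8 -2.6  4.1] gap 8.8 J [ 0.09  0.51  0.19  1.25  0.01 -1.26]
[118.74779067  -2.91354611 172.86489774] r 161.89972290610066 th 1.87406941868114
```

View pics/s10c.png

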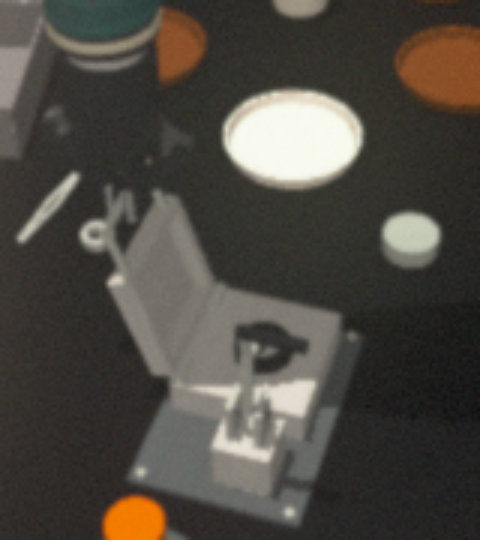

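Request:
drive_tool --deltas '[{"delta_pos": [0,0,0],"delta_rot": [0,0,0],"fingers": 0.03},{"delta_pos": [0,0,0],"delta_rot": [0,0,0],"fingers": 0.06},{"delta_pos": [0,0,0],"delta_rot": [0,0,0],"fingers": 0.06},{"delta_pos": [0,0,-0.015],"delta_rot": [0,0,0],"fingers": 0.06},{"delta_pos": [0,0,-0.025],"delta_rot": [0,0,0],"fingers": 0.06},{"delta_pos": [0,0,-0.03],"delta_rot": [0,0,0],"fingers": 0.06},{"delta_pos": [0,0,-0.01],"delta_rot": [0,0,0],"fingers": 0.06},{"delta_pos": [0,0,0],"delta_rot": [0,0,0],"fingers": 0.06}]'

```text
clock: 14.62
tool_pos: [0.6393, 0.1388, 0.2578]
tool_rot: [-1.954, 2.459, 0.013]
ft_force: [0.1, 0.4, 0.1]
finger_gap: 0.706
```

Run:
```python
from h import *
o,_=state(); p=tocell(o["tool_pos"]); print(p)
im,d,c=snap("side","s11")
cv2.imwrite("pics/s11c.png",cv2.resize(im[160:340,230:390,::-1],None,fx=3,fy=3))
to(w(-60,0,250))
```

```text
t 14.62 pos [0.6393 0.1388 0.2578] ytool ang 166.94 z [-0.005  0.007 -1.   ] F [0.1 0.4 0.1] gap 60.3 J [ 0.09  0.5   0.39  1.47  0.01 -1.26]
[117.62874103  -2.30139055 257.84586338]
t 14.68 pos [0.6391 0.1388 0.2574] ytool ang 166.94 z [-0.006  0.007 -1.   ] F [-0.5 -0.1  0.2] gap 59.9 J [ 0.09  0.5   0.39  1.47  0.01 -1.26]
delta tool mm [ -2.3 177.4   8.6]
```

View pics/s11c.png

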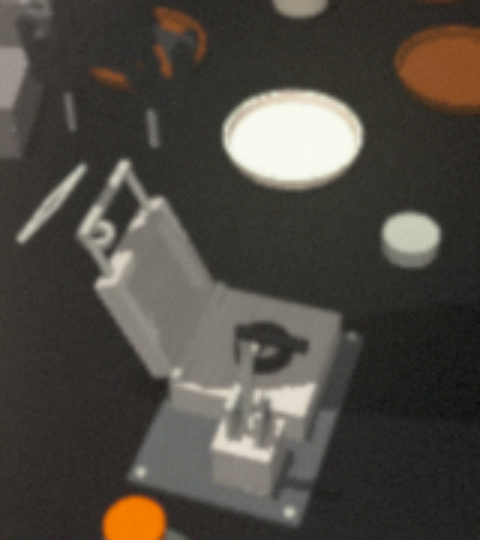

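Request:
drive_tool --deltas '[{"delta_pos": [0,0.045,0],"delta_rot": [0,0,0],"fingers": 0.07},{"delta_pos": [0,0.045,0],"delta_rot": [0,0,0],"fingers": 0.07},{"delta_pos": [0,0.045,0],"delta_rot": [0,0,0],"fingers": 0.07},{"delta_pos": [0,0.04,0],"delta_rot": [0,0,0],"fingers": 0.07},{"delta_pos": [0,0,0],"delta_rot": [0,0,0.175],"fingers": 0.07},{"delta_pos": [0,0,0],"delta_rot": [0,0,0.175],"fingers": 0.07},{"delta_pos": [0,0,0],"delta_rot": [0,0,0.175],"fingers": 0.07},{"delta_pos": [0,0,0],"delta_rot": [0,0,0.175],"fingers": 0.07},{"delta_pos": [0,0,0],"delta_rot": [0,0,0.175],"fingers": 0.07},{"delta_pos": [0,0,0],"delta_rot": [0,0,0.175],"fingers": 0.07},{"delta_pos": [0,0,0],"delta_rot": [0,0,0.175],"fingers": 0.07},{"delta_pos": [0,0,0],"delta_rot": [0,0,0.175],"fingers": 0.07},{"delta_pos": [0,0,0],"delta_rot": [0,0,0.17],"fingers": 0.07},{"delta_pos": [0,0,0],"delta_rot": [0,0,0],"fingers": 0.07}]'

```text
clock: 16.42
tool_pos: [0.4557, 0.1782, 0.2439]
tool_rot: [-0.429, -3.085, 0.0]
ft_force: [-0.3, -0.1, 0.7]
finger_gap: 0.823
```

Run:
```python
from h import *
o,_=state(); p=tocell(o["tool_pos"]); print(p)
im,d,c=snap("wrist","w12"); P=cloud(c,d)
print(proj(c,w(0,0,50)))
m=(P[...,2]>.045)&(P[...,2]<.056)&(np.hypot(P[...,0]-T0[0],P[...,1]-T0[1])<.04); Q=np.array([tocell(x) for x in P[m]]); print(len(Q),Q.mean(0),Q.min(0),Q.max(0))
```

```text
t 16.43 pos [0.4557 0.1782 0.2439] ytool ang 74.15 z [-0.026  0.003 -1.   ] F [-0.3 -0.1  0.7] gap 70.3 J [ 0.2   0.22 -0.08  1.3   0.01  0.48]
[-70.10105961  -5.3650045  243.94400247]
[328.1168009  247.38781031]
1226 [-0.6014927  -1.62477673 49.3759303 ] [-25.68347723 -27.31952059  45.0278113 ] [26.12254514 23.20157877 51.88582573]
```

View pics/w12.png

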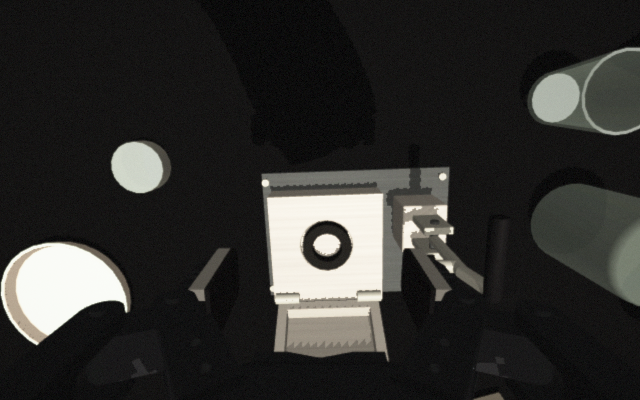

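Request:
drive_tool --deltas '[{"delta_pos": [0,0,0],"delta_rot": [-0.004,-0.026,-0.046],"fingers": 0.07},{"delta_pos": [-0.03,0,0.02],"delta_rot": [0,0,0],"fingers": 0.066},{"delta_pos": [-0.03,0.003,0.03],"delta_rot": [0,0,0],"fingers": 0.066},{"delta_pos": [0,0,0.03],"delta_rot": [0,0,0],"fingers": 0.066},{"delta_pos": [0,0,0.03],"delta_rot": [0,0,0],"fingers": 0.066},{"delta_pos": [0,0,0],"delta_rot": [0,0,0],"fingers": 0.066}]'

```text
clock: 17.23
tool_pos: [0.5158, 0.1676, 0.1293]
tool_rot: [-0.315, -3.125, -0.001]
ft_force: [-0.0, 0.3, 0.5]
finger_gap: 0.773
```

Run:
```python
from h import *
im,d,c=load("w12");P=cloud(c,d)
m=(P[...,2]>.003)&(P[...,2]<.03)&(np.hypot(P[...,0]-.517,P[...,1]+.155)<.09)&(im.min(2)>100); q=P[m]; print("dish",q.min(0),q.max(0))
im,d,c=load("s11");P=cloud(c,d)
m=(P[...,2]>.003)&(P[...,2]<.03)&(np.hypot(P[...,0]-.517,P[...,1]+.155)<.09)&(im.min(2)>100); q=P[m]; print("dish side",q.min(0),q.max(0))
to(w(0,-1.6,43))
im,d,c=snap("wrist","w13"); P=cloud(c,d)
m=(P[...,2]>.045)&(P[...,2]<.056)&(np.hypot(P[...,0]-T0[0],P[...,1]-T0[1])<.035)&(im.max(2)<90); Q=np.array([tocell(x) for x in P[m]]); print(len(Q),Q.mean(0),Q.min(0),Q.max(0))
```

```text
dish [ 0.44369718 -0.23379311  0.00301669] [ 0.56184209 -0.08282199  0.02052445]
dish side [ 0.44670024 -0.23658996  0.00300009] [ 0.59155658 -0.08213788  0.0201729 ]
t 17.23 pos [0.5158 0.1676 0.1293] ytool ang 78.5 z [-0.001  0.001 -1.   ] F [-0.   0.3  0.5] gap 66.0 J [ 0.16  0.34 -0.21  1.01  0.    0.36]
delta tool mm [-9.2  0.2 86.3]
2813 [-1.00487284 -1.52065479 49.4289634 ] [-25.71467499 -26.76863592  45.03561269] [25.2967237  24.16113263 51.70935726]
```

View pics/w13.png

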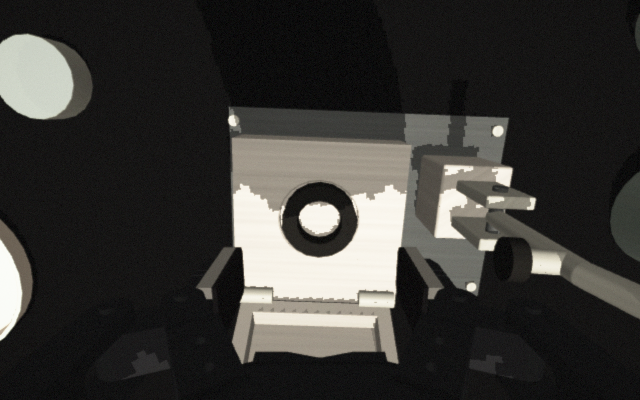

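Request:
drive_tool --deltas '[{"delta_pos": [-0.009,0,0.02],"delta_rot": [0,0,0],"fingers": 0.066},{"delta_pos": [0,0,0.025],"delta_rot": [0,0,0],"fingers": 0.066},{"delta_pos": [0,0,0.025],"delta_rot": [0,0,0],"fingers": 0.066},{"delta_pos": [0,0,0],"delta_rot": [0,0,0],"fingers": 0.066}]'

```text
clock: 17.77
tool_pos: [0.529, 0.1668, 0.0652]
tool_rot: [0.303, 3.118, 0.005]
ft_force: [-0.3, -0.2, 0.3]
finger_gap: 0.773
```

Run:
```python
from h import *
to(w(-.5,-1.6,43))
im,d,c=snap("wrist","w14"); P=cloud(c,d)
im,d,c=snap("side","s14")
cv2.imwrite("pics/s14c.png",cv2.resize(im[220:320,270:370,::-1],None,fx=5,fy=5))
```

```text
t 17.77 pos [0.529  0.1668 0.0652] ytool ang 78.91 z [ 0.009  0.002 -1.   ] F [-0.3 -0.2  0.3] gap 66.0 J [ 0.16  0.41 -0.3   0.85  0.    0.35]
delta tool mm [ 4.6 -1.6 22.1]
```

View pics/w14.png

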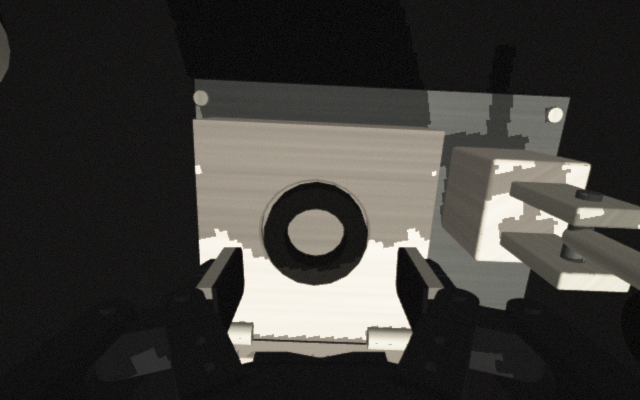

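View pics/s14c.png

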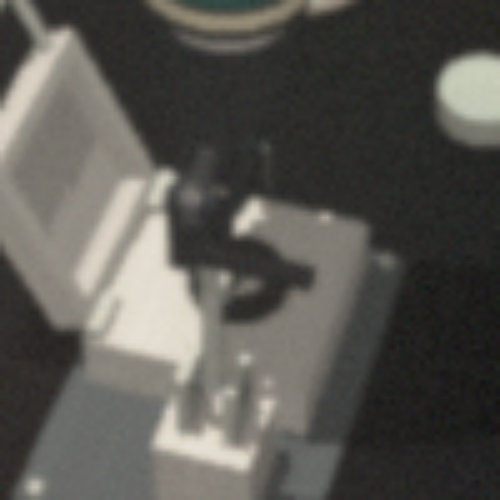

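Request:
drive_tool --deltas '[{"delta_pos": [0.0045,-0.0015,0.008],"delta_rot": [-0.004,0.008,0.03],"fingers": 0.06},{"delta_pos": [0,0,0.005],"delta_rot": [0,0,0],"fingers": 0.06},{"delta_pos": [0,0,0],"delta_rot": [0,0,0],"fingers": 0.06}]'

```text
clock: 18.25
tool_pos: [0.5263, 0.1666, 0.0552]
tool_rot: [0.353, 3.115, 0.016]
ft_force: [-0.4, -0.3, 0.0]
finger_gap: 0.702
```

Run:
```python
from h import *
to(w(-.5,-1.6,43))
m=camera_model("wrist"); Tc=np.array(m["tool_from_camera"])
im,d,c=snap("wrist","w15"); P=cloud((c[0],Tc),d)*1e3
s=(abs(P[...,0])<14)&(P[...,2]>-40)&(P[...,2]<15)&(abs(P[...,1])>22)&(abs(P[...,1])<50)
q=P[s]
for z in range(-30,12,2):
    k=q[(q[:,2]>=z)&(q[:,2]<z+2)]; print(z,len(k),[(sg,k[k[:,1]*sg>0][:,:2].mean(0).round(0)) for sg in(1,-1) if (k[:,1]*sg>0).any()])
```

```text
t 18.25 pos [0.5263 0.1666 0.0552] ytool ang 77.08 z [ 0.008  0.009 -1.   ] F [-0.4 -0.3  0. ] gap 60.0 J [ 0.15  0.42 -0.32  0.82  0.01  0.38]
delta tool mm [ 1.9 -1.  12.2]
-30 295 [(1, array([ 4., 34.])), (-1, array([  4., -32.]))]
-28 294 [(1, array([ 4., 34.])), (-1, array([  5., -33.]))]
-26 287 [(1, array([ 4., 34.])), (-1, array([  4., -32.]))]
-24 254 [(1, array([ 5., 34.])), (-1, array([  4., -32.]))]
-22 254 [(1, array([ 4., 34.])), (-1, array([  4., -33.]))]
-20 252 [(1, array([ 4., 34.])), (-1, array([  4., -32.]))]
-18 239 [(1, array([ 4., 34.])), (-1, array([  4., -33.]))]
-16 214 [(1, array([ 4., 34.])), (-1, array([  4., -32.]))]
-14 208 [(1, array([ 4., 33.])), (-1, array([  3., -32.]))]
-12 171 [(1, array([ 4., 33.])), (-1, array([  4., -31.]))]
-10 126 [(1, array([ 2., 32.])), (-1, array([  2., -30.]))]
-8 91 [(1, array([-0., 31.])), (-1, array([ -1., -29.]))]
-6 51 [(1, array([-0., 31.])), (-1, array([ -1., -29.]))]
-4 1 [(-1, array([  4., -29.]))]
-2 0 []
0 0 []
2 1 [(-1, array([  2., -22.]))]
4 353 [(1, array([ 1., 23.])), (-1, array([  1., -24.]))]
6 157 [(1, array([ 2., 23.])), (-1, array([  3., -24.]))]
8 3 [(1, array([ 8., 24.])), (-1, array([ 14., -23.]))]
10 0 []
```

View pics/w15.png

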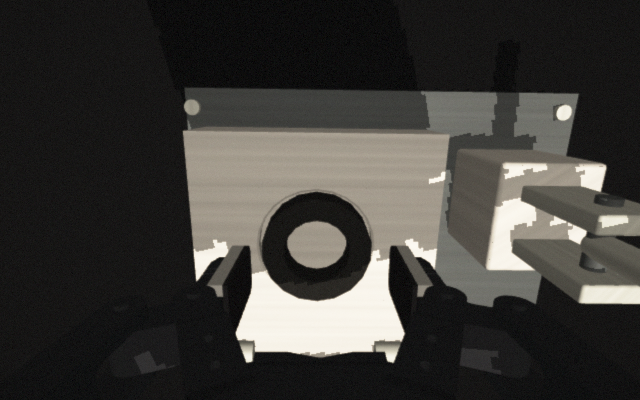

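Request:
drive_tool --deltas '[{"delta_pos": [0.002,-0.0008,0.006],"delta_rot": [0.01,0.006,0],"fingers": 0.06},{"delta_pos": [0,0,0.006],"delta_rot": [0,0,0],"fingers": 0.06},{"delta_pos": [0,0,0.003],"delta_rot": [0,0,0],"fingers": 0.06},{"delta_pos": [0,0,0],"delta_rot": [0,0,0],"fingers": 0.06}]'

```text
clock: 18.8
tool_pos: [0.5241, 0.1664, 0.0392]
tool_rot: [-0.353, -3.121, 0.0]
ft_force: [-0.1, -0.1, -0.8]
finger_gap: 0.704
```

Run:
```python
from h import *
to(w(-.5,-1.6,39))
```

```text
t 18.8 pos [0.5241 0.1664 0.0392] ytool ang 77.09 z [-0.001  0.    -1.   ] F [-0.1 -0.1 -0.8] gap 60.1 J [ 0.16  0.44 -0.34  0.8   0.    0.38]
delta tool mm [-0.3 -0.2  0.2]
```

Request:
drive_tool --deltas '[{"delta_pos": [0,0,0],"delta_rot": [0,0,0],"fingers": 0.055},{"delta_pos": [0,0,0],"delta_rot": [0,0,0],"fingers": 0.045},{"delta_pos": [0,0,0],"delta_rot": [0,0,0],"fingers": 0.045},{"delta_pos": [0,0,0],"delta_rot": [0,0,0],"fingers": 0.045}]' --grip_force 30

```text
clock: 19.3
tool_pos: [0.5243, 0.1663, 0.0399]
tool_rot: [-0.353, -3.121, -0.0]
ft_force: [0.3, 0.9, -0.2]
finger_gap: 0.586
```

Run:
```python
from h import *
to(w(-.5,-1.6,39))
snap("wrist","w16")
```

```text
t 19.3 pos [0.5243 0.1663 0.0399] ytool ang 77.1 z [-0.  0. -1.] F [ 0.3  0.9 -0.2] gap 50.0 J [ 0.16  0.43 -0.34  0.8   0.    0.38]
delta tool mm [-0.1 -0.2  0.9]
```

View pics/w16.png

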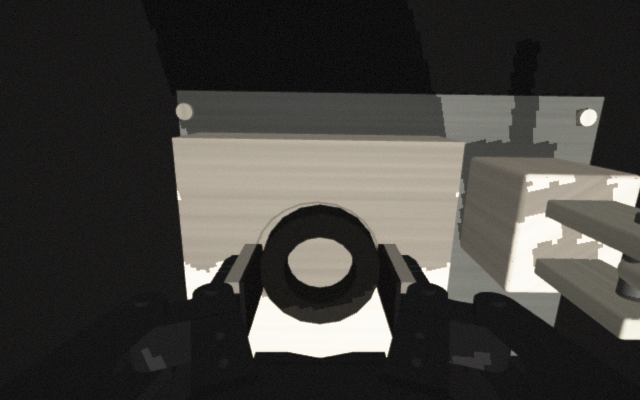

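Request:
drive_tool --deltas '[{"delta_pos": [0,0,-0.004],"delta_rot": [0,0,0],"fingers": 0.045},{"delta_pos": [0,0,-0.006],"delta_rot": [0,0,0],"fingers": 0.045},{"delta_pos": [0,0,-0.005],"delta_rot": [0,0,0],"fingers": 0.045},{"delta_pos": [0,0,0],"delta_rot": [0,0,0],"fingers": 0.045}]' --grip_force 40

```text
clock: 19.85
tool_pos: [0.5245, 0.1664, 0.0562]
tool_rot: [0.353, 3.122, 0.0]
ft_force: [0.5, -0.4, -0.1]
finger_gap: 0.582
```

Run:
```python
from h import *
state()
snap("wrist","w17");im,d,c=snap("side","s17")
cv2.imwrite("pics/s17c.png",cv2.resize(im[220:320,270:370,::-1],None,fx=5,fy=5))
```

```text
t 19.85 pos [0.5245 0.1664 0.0562] ytool ang 77.1 z [ 0.  0. -1.] F [ 0.5 -0.4 -0.1] gap 49.7 J [ 0.16  0.42 -0.32  0.84  0.    0.38]
```

View pics/w17.png

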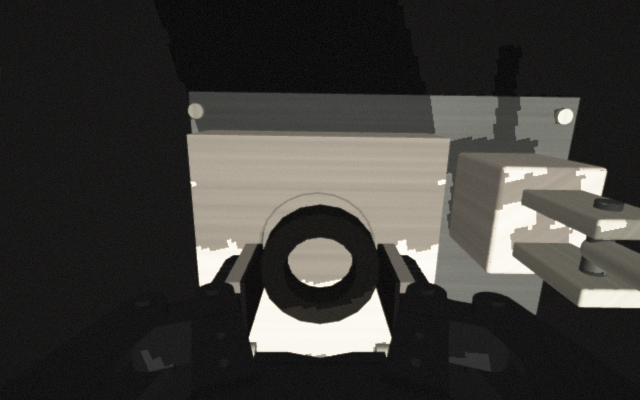

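View pics/s17c.png

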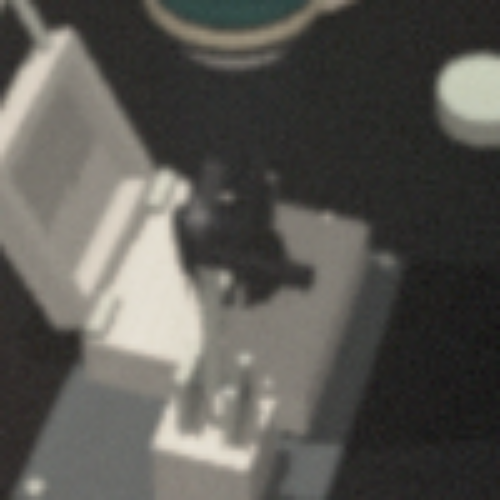

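Request:
drive_tool --deltas '[{"delta_pos": [0,0,-0.015],"delta_rot": [0,0,0],"fingers": 0.045},{"delta_pos": [0,0,-0.02],"delta_rot": [0,0,0],"fingers": 0.045},{"delta_pos": [0,0,-0.02],"delta_rot": [0,0,0],"fingers": 0.045},{"delta_pos": [0,0,-0.015],"delta_rot": [0,0,0],"fingers": 0.045},{"delta_pos": [-0.002,-0.01,0],"delta_rot": [0,0,0],"fingers": 0.045},{"delta_pos": [-0.005,-0.022,0],"delta_rot": [0,0,0],"fingers": 0.045},{"delta_pos": [-0.006,-0.028,0],"delta_rot": [0,0,0],"fingers": 0.045},{"delta_pos": [-0.007,-0.03,0],"delta_rot": [0,0,0],"fingers": 0.045},{"delta_pos": [-0.007,-0.03,0],"delta_rot": [0,0,0],"fingers": 0.045},{"delta_pos": [-0.007,-0.03,0],"delta_rot": [0,0,0],"fingers": 0.045},{"delta_pos": [-0.007,-0.03,0],"delta_rot": [0,0,0],"fingers": 0.045},{"delta_pos": [-0.007,-0.03,0],"delta_rot": [0,0,0],"fingers": 0.045},{"delta_pos": [-0.006,-0.03,0],"delta_rot": [0,0,0],"fingers": 0.045},{"delta_pos": [-0.005,-0.022,0],"delta_rot": [0,0,0],"fingers": 0.045},{"delta_pos": [-0.002,-0.012,0],"delta_rot": [0,0,0],"fingers": 0.045},{"delta_pos": [0,0,0],"delta_rot": [0,0,0],"fingers": 0.045}]'

```text
clock: 21.95
tool_pos: [0.5178, -0.1283, 0.1279]
tool_rot: [-0.355, -3.116, 0.0]
ft_force: [-0.2, 0.3, -0.4]
finger_gap: 0.583
```

Run:
```python
from h import *
o,Rm=state(); im,d,c=snap("wrist","w18"); P=cloud(c,d)
to([.518,-.158,.02])
m=(P[...,2]>.003)&(P[...,2]<.03)&(np.hypot(P[...,0]-.517,P[...,1]+.155)<.09)&(im.min(2)>80); q=P[m]; print("dish",q.min(0),q.max(0),np.median(q[:,2]))
r=(im.max(2)<80)&(P[...,2]>.08)&(P[...,2]<.16); r&=(np.hypot(P[...,0]-o["tool_pos"][0],P[...,1]-o["tool_pos"][1])<.026)
q=P[r]; A=np.c_[q[:,:2],np.ones(len(q))]; t=q[:,2]>np.median(q[:,2])-.003; k=np.linalg.lstsq(A[t],q[t,2],rcond=None)[0]; print("ring top",len(q),np.median(q,0),k)
```

```text
t 21.95 pos [ 0.5178 -0.1283  0.1279] ytool ang 77.01 z [-0.005  0.001 -1.   ] F [-0.2  0.3 -0.4] gap 49.8 J [-0.39  0.33 -0.23  1.01 -0.   -0.17]
t 22.0 pos [ 0.5179 -0.1278  0.1279] ytool ang 77.04 z [-0.005  0.001 -1.   ] F [-0.5  0.1 -1. ] gap 49.4 J [-0.39  0.33 -0.23  1.01 -0.   -0.17]
delta tool mm [ -7.5 -29.3 107.9]
dish [ 0.4436268  -0.23185509  0.00300078] [ 0.5909465  -0.08336924  0.02016181] 0.005003801775315925
ring top 9143 [ 0.51798155 -0.12866122  0.13753659] [-0.01057208 -0.04332369  0.13862777]
```

View pics/w18.png

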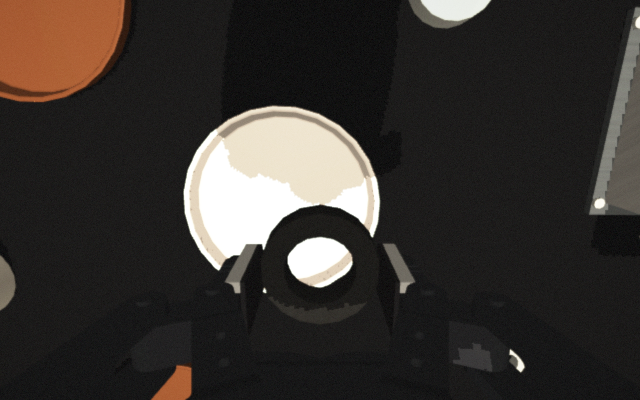

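Request:
drive_tool --deltas '[{"delta_pos": [-0.003,-0.012,0],"delta_rot": [0,0,0],"fingers": 0.045},{"delta_pos": [-0.004,-0.015,0.01],"delta_rot": [0,-0.005,0],"fingers": 0.045},{"delta_pos": [0,0,0.02],"delta_rot": [0,0,0],"fingers": 0.045},{"delta_pos": [0,0,0.022],"delta_rot": [0,0,0],"fingers": 0.045},{"delta_pos": [0,0,0.02],"delta_rot": [0,0,0],"fingers": 0.045},{"delta_pos": [0,0,0.012],"delta_rot": [0,0,0],"fingers": 0.045},{"delta_pos": [0,0,0.005],"delta_rot": [0,0,0],"fingers": 0.045},{"delta_pos": [0,0,0],"delta_rot": [0,0,0],"fingers": 0.045}]'

```text
clock: 23.0
tool_pos: [0.5188, -0.1589, 0.034]
tool_rot: [0.351, 3.121, -0.002]
ft_force: [-0.3, -0.3, -0.4]
finger_gap: 0.584
```

Run:
```python
from h import *
to([.5175,-.158,.011])
```

```text
t 23.0 pos [ 0.5188 -0.1589  0.034 ] ytool ang 77.16 z [ 0.001 -0.001 -1.   ] F [-0.3 -0.3 -0.4] gap 49.9 J [-0.45  0.43 -0.37  0.77 -0.   -0.22]
delta tool mm [ 1.5  0.6 23. ]
```

Request:
drive_tool --deltas '[{"delta_pos": [0,0,0.008],"delta_rot": [0,0,0],"fingers": 0.045},{"delta_pos": [0,0,0.006],"delta_rot": [0,0,0],"fingers": 0.045},{"delta_pos": [0,0,0.003],"delta_rot": [0,0,0],"fingers": 0.045},{"delta_pos": [0,0,0.002],"delta_rot": [0,0,0],"fingers": 0.045},{"delta_pos": [0,0,0],"delta_rot": [0,0,0],"fingers": 0.045}]'

```text
clock: 23.62
tool_pos: [0.5196, -0.1592, 0.0147]
tool_rot: [0.351, 3.119, -0.002]
ft_force: [0.7, 0.3, -1.0]
finger_gap: 0.581
```

Run:
```python
from h import *
to([.5175,-.158,.011])
```

```text
t 23.62 pos [ 0.5196 -0.1592  0.0147] ytool ang 77.18 z [ 0.003 -0.002 -1.   ] F [ 0.7  0.3 -1. ] gap 49.6 J [-0.45  0.45 -0.4   0.72 -0.   -0.22]
delta tool mm [2.3 0.7 3.7]
```

Request:
drive_tool --deltas '[{"delta_pos": [0,0,0.002],"delta_rot": [0,0,0],"fingers": 0.045},{"delta_pos": [0,0,0.001],"delta_rot": [0,0,0],"fingers": 0.045},{"delta_pos": [0,0,0.001],"delta_rot": [0,0,0],"fingers": 0.045},{"delta_pos": [0,0,0],"delta_rot": [0,0,0],"fingers": 0.045}]'

```text
clock: 24.12
tool_pos: [0.5199, -0.1593, 0.0109]
tool_rot: [0.35, 3.118, -0.003]
ft_force: [0.4, -0.9, 0.0]
finger_gap: 0.582
```

Run:
```python
from h import *
to([.5175,-.158,.011])
```

```text
t 24.12 pos [ 0.5199 -0.1593  0.0109] ytool ang 77.18 z [ 0.003 -0.002 -1.   ] F [ 0.4 -0.9  0. ] gap 49.7 J [-0.45  0.46 -0.4   0.71 -0.   -0.22]
delta tool mm [ 2.6  0.8 -0.1]
```

Request:
drive_tool --deltas '[{"delta_pos": [0,0,0.001],"delta_rot": [0,0,0],"fingers": 0.045},{"delta_pos": [0,0,0],"delta_rot": [0,0,0],"fingers": 0.045}]'

```text
clock: 24.38
tool_pos: [0.52, -0.1593, 0.0109]
tool_rot: [0.35, 3.118, -0.003]
ft_force: [0.4, 1.0, -1.5]
finger_gap: 0.583
```

Run:
```python
from h import *
to([.5175,-.158,.011])
im,d,c=snap("side","s19")
cv2.imwrite("pics/s19c.png",cv2.resize(im[160:260,280:380,::-1],None,fx=5,fy=5))
state()
```

```text
t 24.38 pos [ 0.52   -0.1593  0.0109] ytool ang 77.18 z [ 0.004 -0.003 -1.   ] F [ 0.4  1.  -1.5] gap 49.8 J [-0.45  0.45 -0.4   0.71 -0.   -0.22]
delta tool mm [ 2.7  0.8 -0.1]
t 24.43 pos [ 0.52   -0.1594  0.0109] ytool ang 77.18 z [ 0.004 -0.003 -1.   ] F [-0.7 -0.2  2.4] gap 49.6 J [-0.45  0.45 -0.4   0.71 -0.   -0.22]
```

View pics/s19c.png

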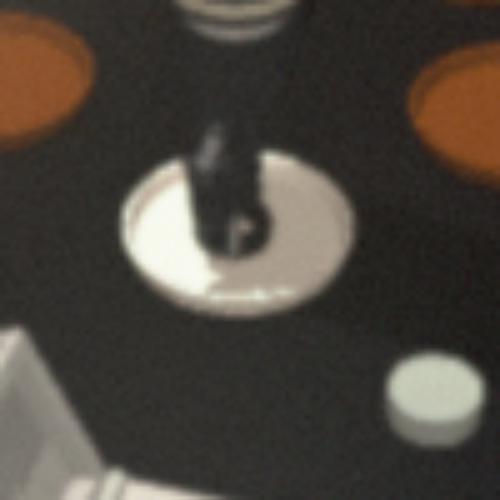

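Request:
drive_tool --deltas '[{"delta_pos": [0,0,0.002],"delta_rot": [0,0,0],"fingers": 0.045},{"delta_pos": [0,0,0.001],"delta_rot": [0,0,0],"fingers": 0.045}]'

```text
clock: 24.68
tool_pos: [0.5201, -0.1594, 0.0106]
tool_rot: [0.35, 3.116, -0.005]
ft_force: [-8.3, 3.8, 22.3]
finger_gap: 0.582
```

Request:
drive_tool --deltas '[{"delta_pos": [0,0,0],"delta_rot": [0,0,0],"fingers": 0.045},{"delta_pos": [0,0,0],"delta_rot": [0,0,0],"fingers": 0.045},{"delta_pos": [0,0,0],"delta_rot": [0,0,0],"fingers": 0.054},{"delta_pos": [0,0,0],"delta_rot": [0,0,0],"fingers": 0.062},{"delta_pos": [0,0,0],"delta_rot": [0,0,0],"fingers": 0.066},{"delta_pos": [0,0,0],"delta_rot": [0,0,0],"fingers": 0.066},{"delta_pos": [0,0,-0.01],"delta_rot": [0,0,0],"fingers": 0.066},{"delta_pos": [0,0,-0.02],"delta_rot": [0,0,0],"fingers": 0.066},{"delta_pos": [0,0,-0.03],"delta_rot": [0,0,0],"fingers": 0.066},{"delta_pos": [0,0,-0.04],"delta_rot": [0,0,0],"fingers": 0.066},{"delta_pos": [0,0,-0.04],"delta_rot": [0,0,0],"fingers": 0.066},{"delta_pos": [0.03,0,-0.04],"delta_rot": [0,0,0],"fingers": 0.066},{"delta_pos": [0.04,0,-0.01],"delta_rot": [0,0,0],"fingers": 0.066},{"delta_pos": [0,0,0],"delta_rot": [0,0,0],"fingers": 0.066},{"delta_pos": [0,0,0],"delta_rot": [0,0,0],"fingers": 0.066}]'

```text
clock: 26.55
tool_pos: [0.449, -0.1428, 0.2117]
tool_rot: [0.349, 3.112, -0.007]
ft_force: [0.3, -0.2, -0.8]
finger_gap: 0.771
```

Run:
```python
from h import *
state()
im,d,c=snap("wrist","w20");P=cloud(c,d)
dm=(P[...,2]>.003)&(P[...,2]<.03)&(np.hypot(P[...,0]-.517,P[...,1]+.155)<.09)&(im.min(2)>80); q=P[dm]; print("dish",(q.min(0)+q.max(0))/2)
r=(im.max(2)<80)&(P[...,2]>.015)&(P[...,2]<.03)&(np.hypot(P[...,0]-.519,P[...,1]+.158)<.045); q=P[r]; A=np.c_[q[:,:2],np.ones(len(q))]; print("ring",len(q),(q.min(0)+q.max(0))/2,np.linalg.lstsq(A,q[:,2],rcond=None)[0])
im,d,c=snap("side","s20")
cv2.imwrite("pics/s20c.png",cv2.resize(im[150:340,230:390,::-1],None,fx=3,fy=3))
snap("top","t20")
```

```text
t 26.55 pos [ 0.449  -0.1428  0.2117] ytool ang 77.19 z [ 0.01  -0.006 -1.   ] F [ 0.3 -0.2 -0.8] gap 65.9 J [-0.48  0.17 -0.23  1.16 -0.   -0.26]
dish [ 0.51806008 -0.1578534   0.01293776]
ring 1148 [ 0.5205187  -0.15860258  0.0190707 ] [ 0.00778679 -0.00187648  0.01588636]
```

View pics/w20.png

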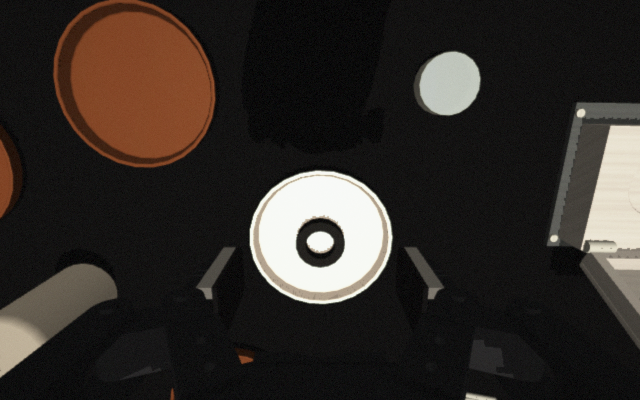

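View pics/s20c.png

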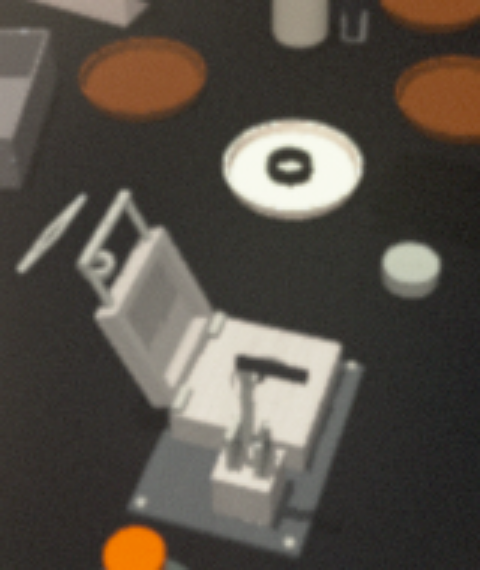

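View pics/t20.png

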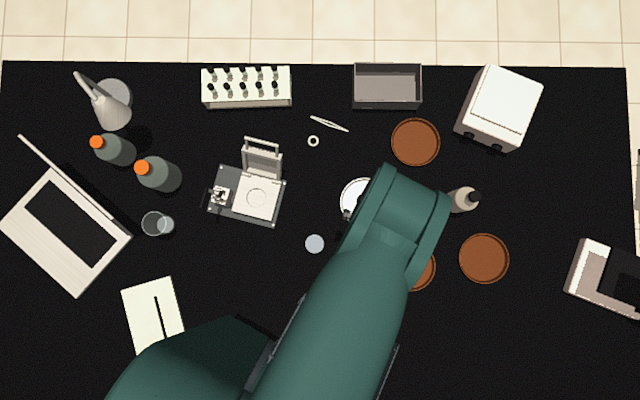

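The ring lies flat in the dish, the lid stands on its stop and the lever is vertical. The bystanders are where they were in the first top view.

Run:
```python
from h import *
print(ticket.hand_in()); state()
```

```text
the job is handed in; nothing more can be done
None
the job is handed in; nothing more can be done
```

The job is done and handed in at about 27 s of the 72 s. I raised the lever to about 1.45 rad and released it. I then swung the lid along its arc to about 1.87 rad and let it fall back onto its stop. Last, I lifted the ring out of the cell and lowered it into the white dish until I felt contact (about 22 N) before opening the fingers.

**Last checks before hand-in:**
- **Ring:** its centre is about 3 mm from the dish's centre, and its top is at 19–20 mm, as expected for lying on the floor. The fitted tilt is under 0.01 rad.
- **Cell and bystanders:** in the camera views the lid stood open, the lever was up, and the jar, collar, beaker and reagent bottle looked unmoved. The wash bottle was partly hidden by the arm. I judged all of these by eye and did not measure their shifts. The gripper was clear of everything at about 0.21 m height.

**What disagreed:** the first top-camera position for the cell was about 6 mm off in y from the side and wrist cameras. I used the wrist camera's value.

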